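# Brush off the gauge bed and check the terminal strips' height

### The job

Pull the brush up out of its holder, sweep every plastic scrap off the gauge bed into the black catch tray beside it with the brush (do not handle scraps on the bed with the fingers), and stand the brush back in its holder. Then check the terminal strips, first the white one and then the black one: lay the strip flat on the bed with one end under the brass gauge foot, push the red thumb pad down until the foot rests on the strip, hold it there for a second to read the height, and let it spring back. After its check lay each strip flat on the green board, wholly within its edges, if it is no taller than 28 mm or so on the red board if it is taller, and leave the screwdriver, housing and screw bin where they are.

Things in the scene. Friction and masses are not known exactly. Their poses are not given: they have to be found in the camera images.
- gauge: Fixed height-gauge station. Origin on the bench under it; x points from the near end of the bed to the blue column, y left, z up. Aluminium bed: flat top 50 mm above the bench, x -120 to +100, y -60 to +85 mm. Dark lips on the near end (x -120 to -114, 8 mm high) and left side (y +79 to +85, 10 mm high); right edge (y -60) open. Column x +72 to +100, y -25 to +25, top at 150 mm.
- catch_tray (a point): Centre of the floor of the black catch tray fixed against the bed's open right side, 5 mm above the bench, at x -10, y -110 of the gauge. Inside 190 mm (gauge x) x 100 mm (gauge y, from y -60 to -160), rims 36 mm above the bench, so 14 mm below the bed.
- gauge_slide (a joint): Sprung vertical slide of the gauge: m travelled down from its upper stop (0, where the spring holds it), at most 0.065. With the foot resting on a part of height H on the bed it reads 0.070 - H: 0.046 on a 24 mm part, 0.038 on a 32 mm part. Pushing it down takes about 1 N at the top and 5 N at 0.046; it springs back up when let go.
- foot_tip (a point): Centre of the underside of the brass foot (16 mm disc), at x +28, y 0 of the gauge; when up, 70 mm above the bed (120 above the bench). It hangs under a steel arm 14 mm wide reaching from x +17 back to the slide carriage (x +53 to +71, y -16 to +16, 125 to 175 mm above the bench when up); all move down with the slide.
- thumb_pad (a point): Centre of the top of the red round thumb pad (30 mm across) on the slide, at x +62, y 0 of the gauge, 215 mm above the bench when up; press it straight down.
- holder: Fixed green upright brush holder, a rectangular pocket 68 mm (its x) x 30 mm (y) inside, 4 mm walls, 75 mm high, inner floor 4 mm above the bench, on an 84 x 56 mm foot plate 4 mm thick; origin on the bench under its middle.
- brush: Flat bench brush, 190 mm long, 70 g, standing head down in the holder. Origin at the centre of the underside of its bristles, z up along the handle. Stiff black bristles and steel ferrule together 56 mm wide (its x) x 18 mm thick (y), up to 60 mm from the bristle ends; wooden handle 20 mm (x) x 14 mm (y) from there to 190 mm.
- green_board: Fixed flat green sorting board for strips within the limit, 180 x 138 mm (x, y), wide enough for two strips side by side lengthwise along x, 4 mm thick, no rim; origin under its centre. It and the red board lie side by side on the robot's right and may change places.
- red_board: Fixed flat red sorting board for over-height strips, the same size as the green one; origin under its centre.
- screwdriver: Orange-handled screwdriver lying near the robot, a bystander; about 190 mm long.
- housing: White moulded housing 85 x 120 x 45 mm beyond the gauge, a bystander.
- screw_bin: Small dark green bin 100 x 120 x 40 mm with screws, right of the gauge, a bystander.
- white_low: White terminal strip 140 mm long (x) x 40 wide (y) x 24 tall, flat top with brass screw heads, about 80 g; origin at the centre of its underside; both ends alike. It is within the height limit of 28 mm. There is one white strip, low or tall. It starts flat on the bench left of the gauge, lengthwise roughly away from the robot.
- white_tall: White terminal strip 140 mm long (x) x 40 wide (y) x 32 tall, flat top with brass screw heads, about 80 g; origin at the centre of its underside; both ends alike. It is over the height limit of 28 mm. There is one white strip, low or tall. It starts flat on the bench left of the gauge, lengthwise roughly away from the robot.
- black_low: Black terminal strip 140 mm long (x) x 40 wide (y) x 24 tall, flat top with brass screw heads, about 80 g; origin at the centre of its underside; both ends alike. It is within the height limit of 28 mm. There is one black strip, low or tall. It starts flat on the bench left of the gauge, lengthwise roughly away from the robot.
- black_tall: Black terminal strip 140 mm long (x) x 40 wide (y) x 32 tall, flat top with brass screw heads, about 80 g; origin at the centre of its underside; both ends alike. It is over the height limit of 28 mm. There is one black strip, low or tall. It starts flat on the bench left of the gauge, lengthwise roughly away from the robot.
- scrap1: Orange plastic scrap, chunky piece 19 x 13 x 13 mm with a 6 mm raised end (19 mm tall there), 12 g; origin at the centre of its underside, turning with it. Three to five scraps lie on the near part of the bed, short of the gauge foot; the others are absent.
- scrap2: Yellow plastic scrap, chunky piece 19 x 13 x 13 mm, 12 g; origin at the centre of its underside, turning with it. Three to five scraps lie on the near part of the bed, short of the gauge foot; the others are absent.
- scrap3: Orange plastic scrap, chunky piece 19 x 13 x 13 mm with a 6 mm raised end (19 mm tall there), 12 g; origin at the centre of its underside, turning with it. Three to five scraps lie on the near part of the bed, short of the gauge foot; the others are absent.
- scrap4: Yellow plastic scrap, chunky piece 19 x 13 x 13 mm, 12 g; origin at the centre of its underside, turning with it. Three to five scraps lie on the near part of the bed, short of the gauge foot; the others are absent.
- scrap5: Orange plastic scrap, chunky piece 19 x 13 x 13 mm with a 6 mm raised end (19 mm tall there), 12 g; origin at the centre of its underside, turning with it. Three to five scraps lie on the near part of the bed, short of the gauge foot; the others are absent.
Not all that is in view belongs to the job. What is shaped like the black_tall but blue or purple is not meant.

How it is judged:
By the outcome, as a careful person would: the job done as asked, in the order asked, and still so for the second after the job is handed in, with the robot touching nothing.
Of scrap1, scrap2, scrap3, scrap4, scrap5 only 3 to 5 are there at a start; the rules pass over those that are not, and their reading is None.
Of white_low, white_tall only 1 to 1 are there at a start; the rules pass over those that are not, and their reading is None.
Of black_low, black_tall only 1 to 1 are there at a start; the rules pass over those that are not, and their reading is None.
At some moment in a run one of white_low, white_tall, black_low, black_tall may be knocked a few centimetres aside while the robot is not near it.
It also fails if it takes over 210 s, if anything falls off the work surface, if the arm or the gripper's body presses on something with over 40 N, if the wrist force passes 120 N, or if a joint passes its speed limit or range.

### The arm

A 6-joint arm with a two-finger parallel gripper is mounted at the origin on the work surface. World frame = base frame: x ahead of the robot, y to its left, z up, the work surface at z = 0. Lengths are in mm, angles in degrees, forces in N, time in s.
With the tool pointing down it reaches from about 350 to 850 mm from the base axis. Payload 8.1 kg.
Tool frame: the origin (TCP) lies on the centre line of the jaws, within the pads' length; the fingertips stand 8 mm ahead of it and the grasp point (between the pads) lies 11 mm behind it; x points along the fingers, z is the direction in which the jaws open and shut, and the axes are right-handed (so a half turn about x gives the same grasp; the last joint's range is limited). The gripper opens to 85 mm and grips with 20 to 120 N. Pads are 22 mm wide; open, the fingers measure 114 mm over their backs; the gripper's body (76 mm by 85 mm) begins 54 mm behind the grasp point. The pads swing forward as they close: fully open they stand 13 mm farther back than shut.
Start: joints at [58.419, 7.471, 85.268, -0, 87.261, -4.893], TCP at [269.463, 536.092, 203.492] pointing down, gripper open.
Joint ranges: [-169.43, 169.43], [-51.17, 129.36], [1.28, 143.12], [-76.62, 256.62], [0, 156.53], [-152.29, 152.29]. Speed limits (degrees/s): [136.94, 136.94, 159.86, 180, 180, 180].

### API

Orientations are given as [roll, pitch, yaw] about the fixed x, y, z axes, in that order (R = Rz(yaw) Ry(pitch) Rx(roll)).
In Python, from bench import r, vision, order gives the robot as it stands. The module is installed in compiled form; this text tells all that it offers.
- The arm moves only by the shell command python3 -m jog 'ROWS' [FORCE]. ROWS is JSON, a list of rows, each a list of 3 entries, a list of its own where there are three numbers: the shift along the world's x, y, z in m, then the turn, a rotation vector about the world's x, y, z in rad, then the opening, from -1 (shut) to 1 (fully open). A call has 1 to 5 rows; each row is the pose to reach, as a shift and turn from the pose commanded when the call began; what a row does not reach only later rows make up. A row lasts 1/12 s, in which the tool goes at most 41.7 mm and 7.16 degrees, less where a joint would pass 70% of its speed; a pose out of reach is approached as far as the arm can. A call with a gripper value outside its range is refused whole. The fingers move at their own pace and stop on an object; FORCE is the grip in N (left out, the last holds). Time passes only in rows, so rows that repeat a pose let the fingers close. It gives the time, the measured TCP pose, the force and the opening at its end, in the units of the state.
- r.sense(): the state, without advancing time (a new reading comes with each control period).
- vision.snapshot(name): name is "scene" or "top" or "wrist"; returns the picture (480x640x3 uint8, red, green, blue); there is no depth.
- vision.camera_model(name): a dict with "fov_y" (degrees; the focal length in pixels is half the picture's height over the tangent of half this angle, whatever the lens; pixels are square), "cx", "cy" (the principal point, pixels), "D" ([k1, k2, p1, p2, k3] as OpenCV has them; the pictures are not rectified), "world_to_cam" (4x4, takes a point from world to camera coordinates). Camera axes: x right, y down, z forward; pixel columns grow to the right and rows downward; lengths in mm; the calibration is good to about 2 mm. A picture is of the moment at which its call begins: read the wrist's pose just before it. camera_model takes no time and is no camera call; for the wrist camera it gives the pose at the moment of the call.
- order.hand_in(): hands the job in, once; it reports no verdict.
The state is a dict: "time": time; "joint_pos": joint angles; "qd": joint speeds; "joint_efforts": joint torques, N m; "tool_pos": TCP position; "tcp_rot": TCP orientation; "ft_force": force on the tool from outside, world axes, zero at the start; "wrist_torque": the same for the moment, N m; "finger_gap": finger opening in mm.
Only numpy, scipy, OpenCV 4.12 (cv2) and the standard library are available. Lean on these libraries where they do the work, as an engineer would, in place of code of your own. Each camera call takes 0.05 s, during which the arm holds its last target.

## Working session

There is one attempt and no reset: what is moved stays moved. The work goes in short steps, Python scripts to look and compute and a shell command to move; the robot and the scene stay as the last step left them, time stands still between calls to the robot, and variables do not carry over. Pictures are saved under pics/ and viewed, and the job is handed in when it is done.

```bash
mkdir -p pics; ls
python3 - <<'E'
from bench import r,vision,order
import cv2,json
print(r.sense())
for n in("scene","top","wrist"):
    m=vision.camera_model(n); print(n,m)
    cv2.imwrite(f"pics/{n}0.png",vision.snapshot(n)[:,:,::-1])
E
```

```text
pics
{'time': 0.0, 'joint_pos': array([ 5.84182225e+01,  7.51375822e+00,  8.53316183e+01,  1.26470649e-03,
        8.72614062e+01, -4.89453148e+00]), 'qd': array([ 0.01409802, -0.01779375, -0.07557837,  0.00673721, -0.07067707,
        0.0463483 ]), 'joint_efforts': array([-1.35203089e-03, -5.69409227e+01, -5.00545013e+01, -2.78984669e-05,
        1.49371993e-02,  6.46960373e-06]), 'tool_pos': array([269.13474002, 535.56382023, 202.43613895]), 'tcp_rot': array([ 174.42774005,   89.89320983, -122.25956756]), 'ft_force': array([0.45902863, 0.26026933, 0.0778317 ]), 'wrist_torque': array([0.02202516, 0.0097199 , 0.02118263]), 'finger_gap': 85.19702548545324}
scene {'fov_y': 47.3332072740053, 'cx': 322.6490688729031, 'cy': 230.6311543296115, 'D': array([-0.04727441,  0.        ,  0.        ,  0.        ,  0.        ]), 'world_to_cam': array([[-4.98532467e-01,  8.66755201e-01,  1.41704408e-02,
         2.16624508e+02],
       [ 6.74538854e-01,  3.98138899e-01, -6.21677369e-01,
        -3.03175619e+02],
       [-5.44483897e-01, -3.00367840e-01, -7.83145227e-01,
         1.59611912e+03],
  
[... 430 characters left out ...]
02],
       [ 1.95890776e-01,  3.08855582e-02, -9.80139218e-01,
         1.14448825e+03],
       [ 0.00000000e+00,  0.00000000e+00,  0.00000000e+00,
         1.00000000e+00]])}
wrist {'fov_y': 59.44817509502545, 'cx': 321.19725691499946, 'cy': 235.37906160266073, 'D': array([-0.02815938,  0.        ,  0.        ,  0.        ,  0.        ]), 'world_to_cam': array([[ 4.48195548e-01,  8.93933128e-01, -2.07684250e-03,
        -5.98415493e+02],
       [ 8.53270921e-01, -4.27113491e-01,  2.99170187e-01,
        -3.94439696e+01],
       [ 2.66551093e-01, -1.35858855e-01, -9.54197509e-01,
         3.78555958e+02],
       [ 0.00000000e+00,  0.00000000e+00,  0.00000000e+00,
         1.00000000e+00]])}
```

View pics/scene0.png

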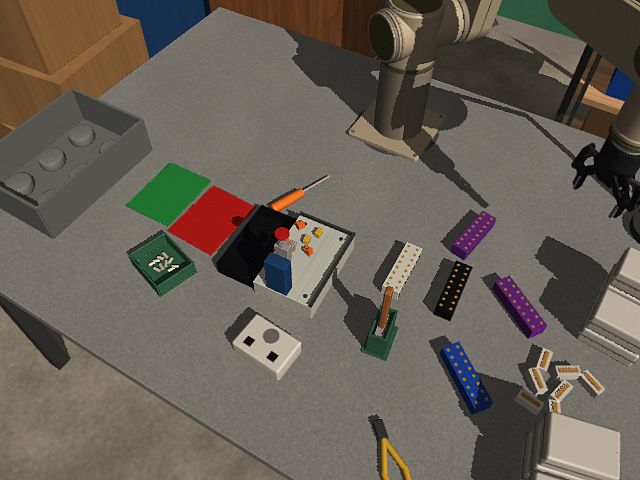

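View pics/top0.png

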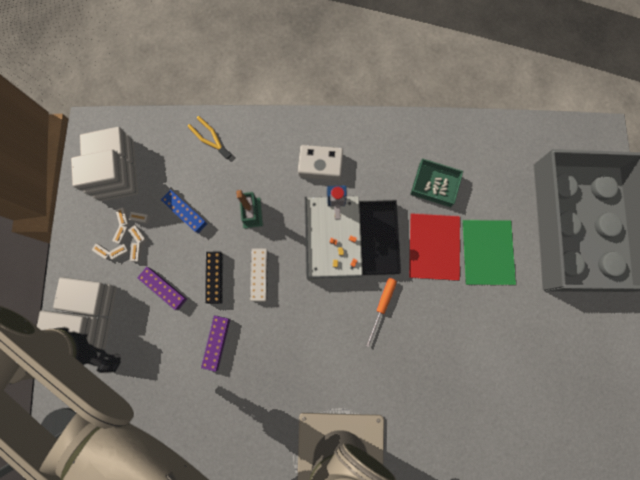

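View pics/wrist0.png

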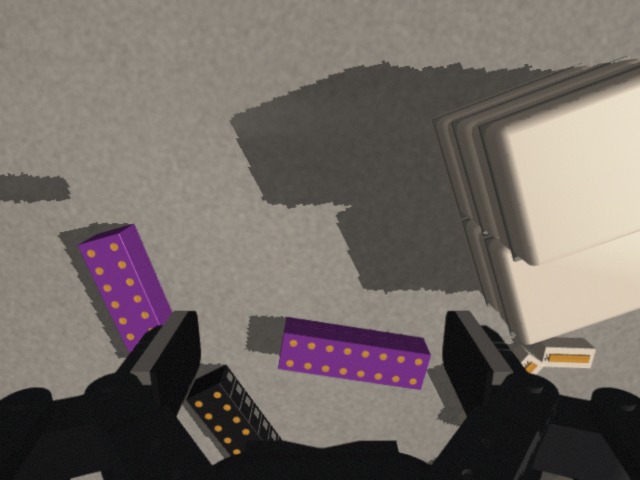

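The top view shows the white strip at (258,275), the black strip at (214,277), and blue and purple decoys at (185,211), (162,287) and (215,343). The brush in its holder is at (248,207). The gauge is around (335,235) with 5 scraps. The red board is at (435,247) and the green board at (489,252).

```bash
cat > h.py <<'E'
import numpy as np,cv2
from bench import r,vision
from scipy.spatial.transform import Rotation as R
def K(m):
    f=240/np.tan(np.radians(m["fov_y"]/2)); return np.array([[f,0,m["cx"]],[0,f,m["cy"]],[0,0,1]])
def ray(m,uv):
    uv=np.atleast_2d(np.array(uv,float)).reshape(-1,1,2)
    p=cv2.undistortPoints(uv,K(m),m["D"]).reshape(-1,2)
    W=m["world_to_cam"]; d=np.c_[p,np.ones(len(p))]@W[:3,:3]; c=-W[:3,:3].T@W[:3,3]
    return c,d
def onz(m,uv,z):
    c,d=ray(m,uv); t=(z-c[2])/d[:,2]; return c+d*t[:,None]
def proj(m,P):
    W=m["world_to_cam"]; 
    return cv2.projectPoints(np.atleast_2d(np.array(P,float)),cv2.Rodrigues(W[:3,:3])[0],W[:3,3],K(m),m["D"])[0].reshape(-1,2)
def tri(m1,uv1,m2,uv2):
    c1,d1=ray(m1,uv1);c2,d2=ray(m2,uv2);d1=d1[0]/np.linalg.norm(d1[0]);d2=d2[0]/np.linalg.norm(d2[0])
    A=np.c_[d1,-d2];s=np.linalg.lstsq(A,c2-c1,rcond=None)[0]
    a=c1+s[0]*d1;b=c2+s[1]*d2; return (a+b)/2,np.linalg.norm(a-b)
def crop(img,x0,x1,y0,y1,f,name):
    cv2.imwrite("pics/"+name,cv2.resize(img[y0:y1,x0:x1,::-1],None,fx=f,fy=f,interpolation=cv2.INTER_CUBIC))
def st():
    s=r.sense(); Rm=R.from_euler('xyz',s['tcp_rot'],degrees=True).as_matrix()
    print('t%.2f'%s['time'],'pos',np.round(s['tool_pos'],1),'toolx',np.round(Rm[:,0],3),'jawz',np.round(Rm[:,2],3),'gap %.1f'%s['finger_gap'],'F',np.round(s['ft_force'],1),'q',np.round(s['joint_pos'],1)); return s,Rm
E
python3 - <<'E'
from h import *
t=vision.snapshot("top");s=vision.snapshot("scene")
crop(t,300,410,180,290,5,"t_g.png");crop(t,190,280,180,310,4,"t_s.png");crop(s,210,360,190,320,5,"s_g.png");crop(s,350,480,230,365,4,"s_s.png")
st()
E
```

```text
t0.25 pos [269.3 535.9 203. ] toolx [-0.    -0.001 -1.   ] jawz [ 0.449  0.893 -0.001] gap 85.5 F [ 0.4 -0.9 -0.6] q [58.4  7.5 85.3  0.  87.3 -4.9]
```

View pics/t_g.png

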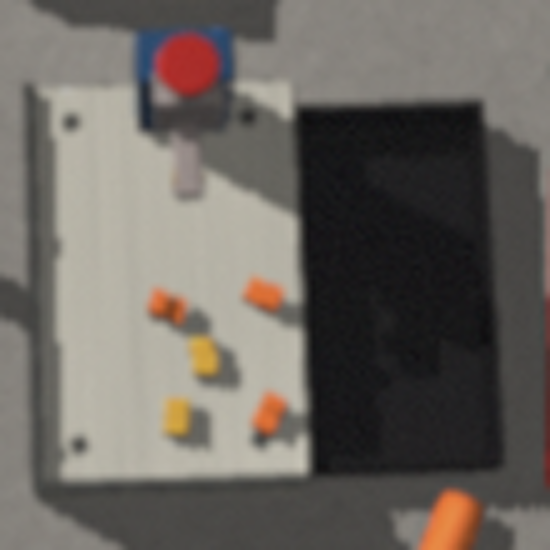

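View pics/t_s.png

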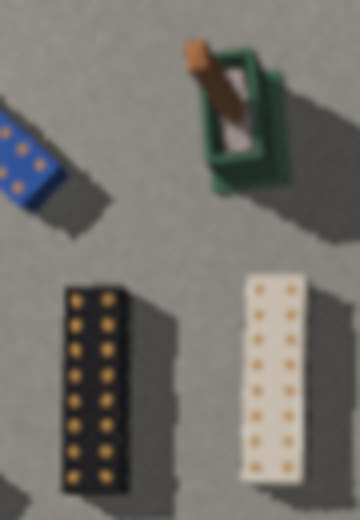

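View pics/s_g.png

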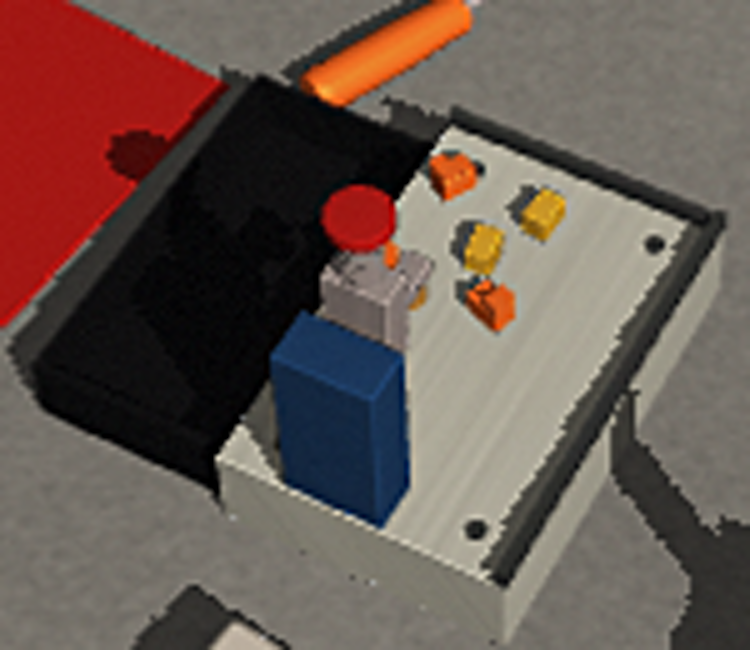

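View pics/s_s.png

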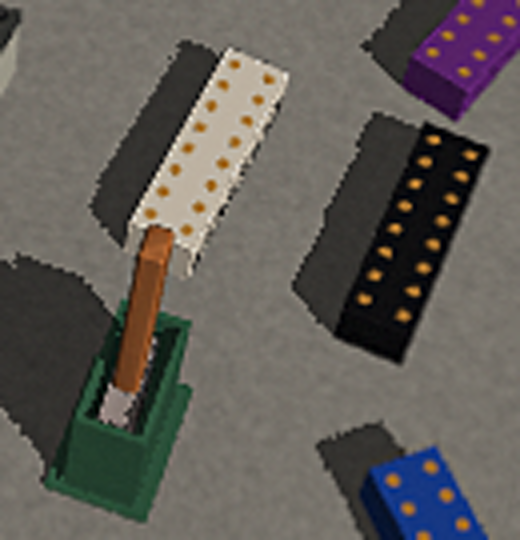

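Run:
```python
from h import *
mt=vision.camera_model("top");ms=vision.camera_model("scene")
T=lambda x,y:((x+.5)/5-.5+300,(y+.5)/5-.5+180)
TS=lambda x,y:((x+.5)/4-.5+190,(y+.5)/4-.5+180)
S=lambda x,y:((x+.5)/5-.5+210,(y+.5)/5-.5+190)
SS=lambda x,y:((x+.5)/4-.5+350,(y+.5)/4-.5+230)
pad,e=tri(mt,T(187,64),ms,S(359,217));print('pad',pad,e)
print('bed FR top',onz(mt,T(293,84),50),'scene',onz(ms,S(218,458),50))
print('bed NR top(inner lip)',onz(mt,T(310,473),50), 'scene',onz(ms,S(442,127),50))
print('screw far-left',onz(mt,T(71,122),50),onz(ms,S(476,530),50))
print('screw near-left',onz(mt,T(79,445),50),onz(ms,S(655,244),50))
print('screw near-right',onz(mt,T(262,437),50),onz(ms,S(478,170),50))
for n,a,b in (('or1',(167,306),(492,303)),('ye1',(204,357),(480,247)),('or2',(265,295),(391,255)),('or3',(270,412),(453,175)),('ye2',(178,416),(543,213))):
    print(n,onz(mt,T(*a),63)[0].round(1),onz(ms,S(*b),63)[0].round(1))
for z in(24,32):
  for n,c in(('white',[(247,272),(308,272),(303,484),(240,483)]),('black',[(66,287),(130,286),(128,494),(64,494)])):
    P=onz(mt,[TS(*q) for q in c],z);print(z,n,P.round(1)[:,:2].tolist(),np.linalg.norm(P[0]-P[3]),np.linalg.norm(P[0]-P[1]))
for n,a,b in(('bw far L screw',(259,290),(186,229)),('w far R',(291,290),(151,213)),('w near R',(288,468),(234,64)),('w nearL',(255,468),(269,79)),('b fL',(77,301),(403,316)),('b fR',(108,300),(364,299)),('b nL',(73,477),(471,156)),('b nR',(106,477),(433,140)),('handletop',(192,49),(155,232))):
    P,e=tri(mt,TS(*a),ms,SS(*b));print(n,P.round(1),round(e,1))
# holder rim corners at z 75
print('rim top',onz(mt,[TS(203,58),TS(253,50),TS(262,155),TS(211,163)],75).round(1))
```

```text
pad [641.25678615  22.07992661 214.81283131] 0.20413910891478002
bed FR top [[680.40131841 -37.11079472  50.        ]] scene [[680.19711573 -34.87541663  50.        ]]
bed NR top(inner lip) [[469.62621529 -47.12656712  50.        ]] scene [[468.96861823 -49.38170244  50.        ]]
screw far-left [[657.21915363  82.4811353   50.        ]] [[654.48674905  81.4371086   50.        ]]
screw near-left [[482.06544781  73.97445895  50.        ]] [[479.20647439  73.07193611  50.        ]]
screw near-right [[488.10614307 -21.88863472  50.        ]] [[483.02021678 -20.72556375  50.        ]]
or1 [554.7  29.1  63. ] [555.1  30.2  63. ]
ye1 [527.9   9.3  63. ] [530.6   9.1  63. ]
or2 [561.4 -22.2  63. ] [555.2 -23.5  63. ]
or3 [499.6 -25.3  63. ] [500.6 -23.7  63. ]
ye2 [496.6  22.4  63. ] [498.7  24.   63. ]
24 white [[539.1, 250.5], [539.9, 208.8], [396.9, 205.9], [396.5, 248.1]] 142.58106002243608 41.739174831811
24 black [[526.3, 374.8], [527.9, 330.5], [387.3, 323.2], [386.1, 366.7]] 140.47231789931573 44.352006238380405
32 white [[537.8, 249.1], [538.5, 207.6], [396.5, 204.8], [396.1, 246.7]] 141.63966111787684 41.463589747384646
32 black [[525.1, 372.5], [526.6, 328.5], [386.9, 321.3], [385.7, 364.5]] 139.54484207489335 44.05916979796376
bw far L screw [525.2 239.5  35.2] 0.5
w far R [525.5 218.   35.2] 0.2
w near R [406.6 214.8  34.5] 0.1
w nearL [406.1 236.9  34.2] 0.2
b fL [515.3 364.2  33.4] 0.6
b fR [516.4 342.3  34.3] 0.3
b nL [397.  358.9  33.4] 0.4
b nR [397.7 336.2  33.8] 0.2
handletop [642.6 257.1 205.2] 1.7
rim top [[674.9 278.6  75. ]
 [680.9 245.2  75. ]
 [608.9 235.4  75. ]
 [603.  269.1  75. ]]
```

```bash
python3 -m jog '[[[0.03,-0.022,0.015],[0,0,0.12],1],[[0.06,-0.045,0.03],[0,0,0.24],1],[[0.09,-0.067,0.045],[0,0,0.36],1],[[0.12,-0.09,0.06],[0,0,0.48],1],[[0.15,-0.112,0.07],[0,0,0.599],1]]'
python3 -m jog '[[[0.03,-0.022,0],[0,0,0],0.6],[[0.06,-0.045,0],[0,0,0],0.6],[[0.09,-0.067,0],[0,0,0],0.6],[[0.12,-0.09,0],[0,0,0],0.6],[[0.14,-0.1,0],[0,0,0],0.6]]'
python3 - <<'E'
from h import *
st(); mw=vision.camera_model("wrist");np.save("mw.npy",mw['world_to_cam']);w=vision.snapshot("wrist");cv2.imwrite("pics/w1.png",w[:,:,::-1]);st()
print(proj(mw,[[642,257,194],[642,257,75]]))
E
```

```text
time: 0.67
tool_pos: [420.8, 423.1, 275.3]
tcp_rot: [-58.6, 89.9, 39.4]
ft_force: [0.1, 0.1, -0.5]
finger_gap: 85.4
time: 1.08
tool_pos: [562.0, 320.7, 273.2]
tcp_rot: [-170.3, 89.9, -72.9]
ft_force: [-0.2, -0.7, -0.5]
finger_gap: 68.3
t1.08 pos [562.  320.7 273.2] toolx [ 0.    -0.001 -1.   ] jawz [-0.13   0.991 -0.001] gap 68.3 F [-0.2 -0.7 -0.5] q [ 25.2  13.9  70.9  -0.1  95.3 -72.3]
t1.13 pos [564.3 319.2 272.6] toolx [ 0.001 -0.002 -1.   ] jawz [-0.128  0.992 -0.002] gap 68.2 F [-1.3 -3.1 -0.4] q [ 25.   14.   70.7  -0.1  95.2 -72.3]
[[212.66714516 334.29353169]
 [243.91218026 268.14969767]]
```

View pics/w1.png

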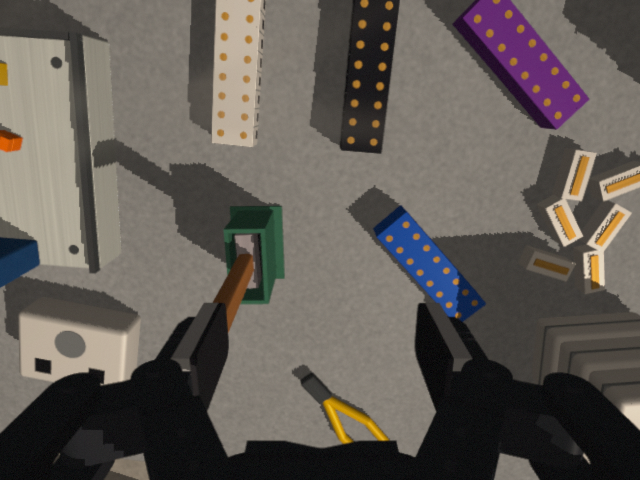

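Run:
```python
from h import *
w=cv2.imread("pics/w1.png")[:,:,::-1]
crop(w,195,305,195,345,5,"w1c.png")
```

```text
(no output)
```

View pics/w1c.png

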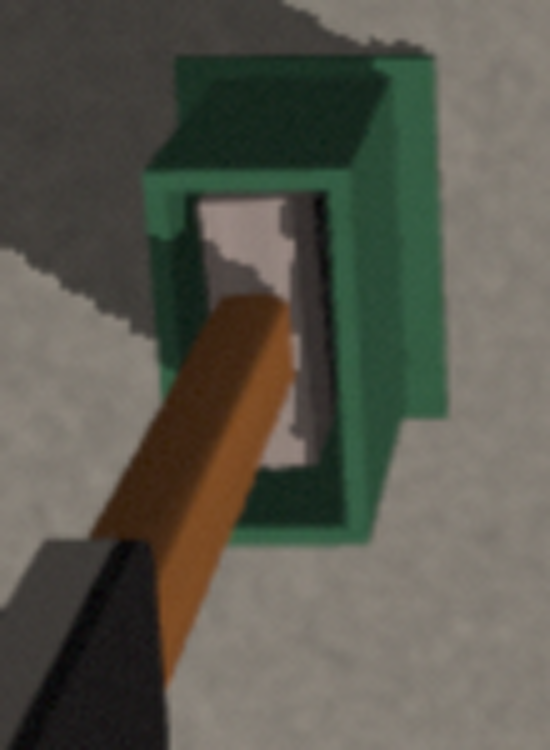

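Run:
```python
from h import *
m=vision.camera_model("wrist");m['world_to_cam']=np.load("mw.npy")
C=lambda x,y:((x+.5)/5-.5+195,(y+.5)/5-.5+195)
print(onz(m,[C(147,175),C(352,171),C(372,542)],75).round(1))
print('inner',onz(m,[C(186,191),C(328,191),C(345,525)],75).round(1))
P=onz(m,[C(200,198),C(290,198),C(312,466)],64);print('ferrule',P.round(1), (P[0]+P[2])/2)
mt=vision.camera_model("top")
print('handletop from top',onz(mt,[[(192+.5)/4-.5+190,(49+.5)/4-.5+180]],194))
```

```text
[[606.6 236.   75. ]
 [600.9 273.2  75. ]
 [674.9 283.8  75. ]]
inner [[608.7 243.3  75. ]
 [605.3 269.2  75. ]
 [672.  278.3  75. ]]
ferrule [[613.4 244.   64. ]
 [611.2 260.9  64. ]
 [665.7 269.8  64. ]] [639.57034083 256.89976063  64.        ]
handletop from top [[645.62579394 260.35056922 194.        ]]
```

```bash
python3 -m jog '[[[0,0,0],[0,0,0],0.3],[[0,0,0],[0,0,0],0.3]]'
```

```text
time: 1.3
tool_pos: [559.5, 323.8, 273.0]
tcp_rot: [87.5, 89.9, -174.9]
ft_force: [-0.0, -1.0, -0.2]
finger_gap: 55.2
```

```bash
python3 -m jog '[[[0.03,-0.024,0],[0,0,0],0.2],[[0.06,-0.048,0],[0,0,0],0.2],[[0.081,-0.066,0],[0,0,0.01],0.2],[[0.081,-0.066,0],[0,0,0.01],0.2],[[0.081,-0.066,0],[0,0,0.01],0.2]]'
python3 - <<'E'
from h import *
st(); w=vision.snapshot("wrist");cv2.imwrite("pics/w2.png",w[:,:,::-1]);s=vision.snapshot("scene");crop(s,330,450,180,365,3,"s2.png")
E
```

```text
time: 1.72
tool_pos: [640.4, 258.0, 273.0]
tcp_rot: [81.6, 90.0, 179.8]
ft_force: [-1.0, 0.3, 0.5]
finger_gap: 51.2
t1.72 pos [640.4 258.  273. ] toolx [-0.001  0.    -1.   ] jawz [-0.142  0.99   0.   ] gap 51.2 F [-1.   0.3  0.5] q [ 17.7  21.   62.4   0.   96.7 -80.5]
```

View pics/w2.png

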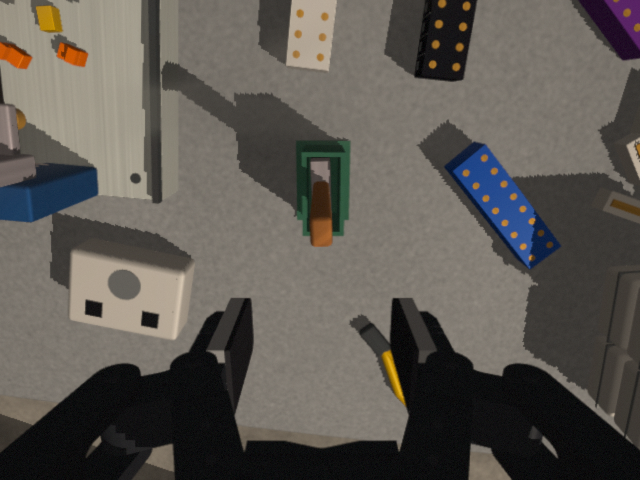

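View pics/s2.png

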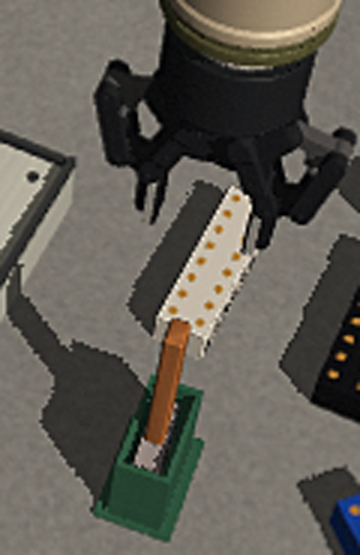

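```bash
python3 - <<'E'
from h import *
m=vision.camera_model("wrist");print(onz(m,[[321,239]],194),onz(m,[[311,245],[331,245]],194))
E
python3 -m jog '[[[0,0,-0.035],[0,0,0],0.2],[[0,0,-0.07],[0,0,0],0.2],[[0,0,-0.1],[0,0,0],0.2],[[0,0,-0.13],[0,0,0],0.2],[[0,0,-0.13],[0,0,0],0.2]]'
```

```text
[[643.26432934 259.21827185 194.        ]] [[648.06756061 253.60734366 194.        ]
 [646.25529646 265.97071944 194.        ]]
time: 2.23
tool_pos: [634.9, 258.5, 135.4]
tcp_rot: [97.8, 89.3, -163.9]
ft_force: [-1.5, -0.2, -2.2]
finger_gap: 51.4
```

```bash
python3 -m jog '[[[0,0,0],[0,0,0],0.2],[[0,0,0],[0,0,0],-1],[[0,0,0],[0,0,0],-1],[[0,0,0],[0,0,0],-1],[[0,0,0],[0,0,0],-1]]' 60
python3 -m jog '[[[0,0,0],[0,0,0],-1],[[0,0,0],[0,0,0],-1],[[0,0,0],[0,0,0],-1]]'
```

```text
time: 2.65
tool_pos: [642.3, 258.7, 147.1]
tcp_rot: [-81.3, 89.7, 16.9]
ft_force: [1.0, -0.2, 10.0]
finger_gap: 12.5
time: 2.9
tool_pos: [642.4, 258.7, 147.2]
tcp_rot: [-79.6, 89.7, 18.6]
ft_force: [0.4, -0.4, 6.1]
finger_gap: 12.7
```

```bash
python3 -m jog '[[[0,0,0.02],[0,0,0],-1],[[0,0,0.045],[0,0,0],-1],[[0,0,0.075],[0,0,0],-1],[[0,0,0.105],[0,0,0],-1],[[0,0,0.13],[0,0,0],-1]]'
python3 -m jog '[[[0,0,0],[0,0,0],-1],[[0,0,0],[0,0,0],-1],[[0,0,0],[0,0,0],-1]]'
python3 - <<'E'
from h import *
st(); w=vision.snapshot("wrist");cv2.imwrite("pics/w3.png",w[:,:,::-1]);s=vision.snapshot("scene");crop(s,310,470,150,365,3,"s3.png")
E
```

```text
time: 3.32
tool_pos: [641.0, 258.2, 277.4]
tcp_rot: [-80.1, 89.8, 18.1]
ft_force: [1.6, 0.2, 0.2]
finger_gap: 12.2
time: 3.57
tool_pos: [640.5, 258.0, 273.6]
tcp_rot: [-79.9, 90.0, 18.3]
ft_force: [0.1, 0.1, -1.1]
finger_gap: 12.4
t3.57 pos [640.5 258.  273.6] toolx [ 0.  0. -1.] jawz [-0.143  0.99   0.   ] gap 12.4 F [ 0.1  0.1 -1.1] q [ 17.7  20.9  62.4   0.   96.7 -80.5]
```

View pics/w3.png

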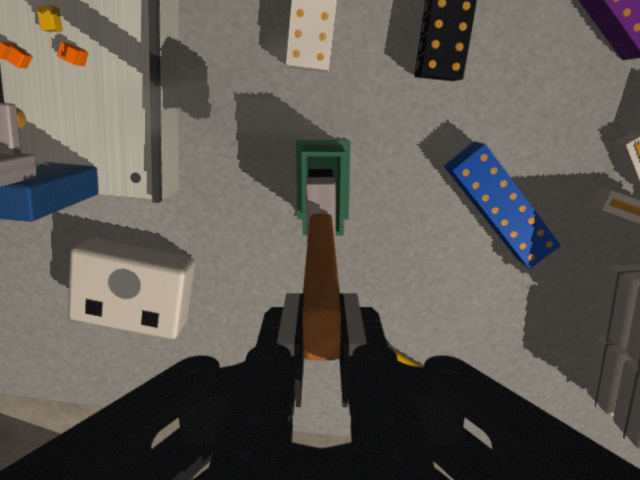

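View pics/s3.png

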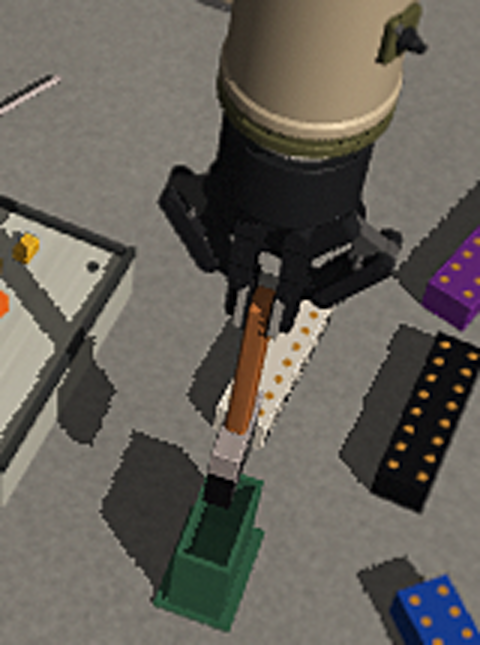

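```bash
python3 -m jog '[[[-0.01,-0.025,0.02],[0,0,-0.03],-1],[[-0.025,-0.055,0.02],[0,0,-0.06],-1],[[-0.045,-0.09,0.02],[0,0,-0.094],-1],[[-0.065,-0.125,0.02],[0,0,-0.094],-1],[[-0.08,-0.16,0.02],[0,0,-0.094],-1]]'
python3 -m jog '[[[-0.016,-0.036,0],[0,0,0],-1],[[-0.016,-0.036,0],[0,0,0],-1],[[-0.016,-0.036,-0.02],[0,0,0],-1],[[-0.016,-0.036,-0.04],[0,0,0],-1],[[-0.016,-0.036,-0.04],[0,0,0],-1]]'
python3 - <<'E'
from h import *
st(); w=vision.snapshot("wrist");cv2.imwrite("pics/w4.png",w[:,:,::-1]);s=vision.snapshot("scene");crop(s,210,370,120,320,4,"s4.png")
E
```

```text
time: 4.08
tool_pos: [558.3, 97.0, 291.8]
tcp_rot: [92.2, 89.8, -174.9]
ft_force: [-0.5, -1.8, -0.3]
finger_gap: 12.5
time: 4.5
tool_pos: [541.6, 61.7, 247.8]
tcp_rot: [88.1, 89.5, -179.1]
ft_force: [0.2, 0.6, -1.9]
finger_gap: 12.7
t4.50 pos [541.6  61.7 247.8] toolx [-0.009 -0.    -1.   ] jawz [-0.048  0.999  0.   ] gap 12.7 F [ 0.2  0.6 -1.9] q [  1.1  -1.4  89.8   0.   92.  -91.7]
```

View pics/w4.png

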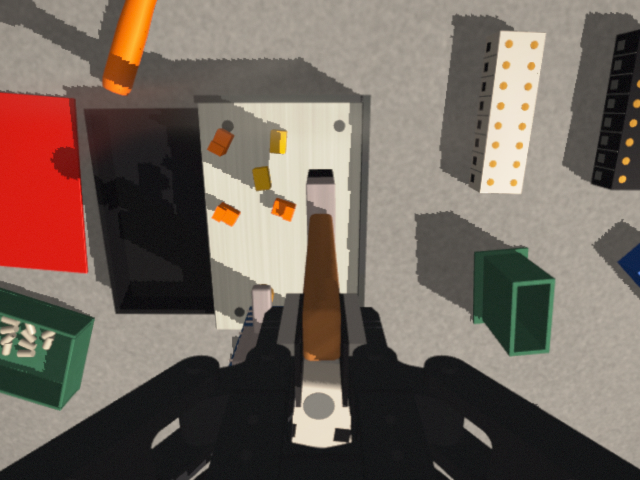

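View pics/s4.png

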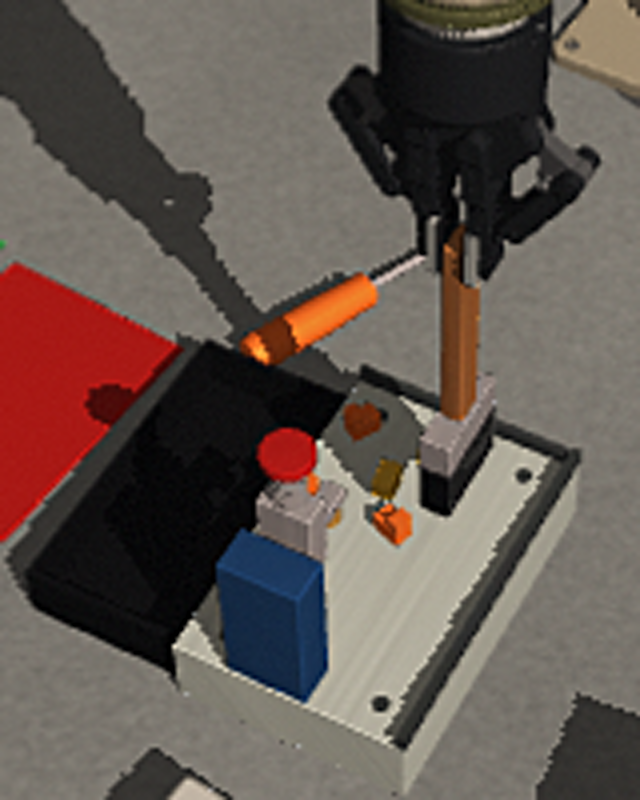

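```bash
python3 -m jog '[[[0,0,-0.02],[0,0,0],-1],[[0,0,-0.04],[0,0,0],-1],[[0,0,-0.053],[0,0,0],-1],[[0,0,-0.053],[0,0,0],-1],[[0,0,-0.053],[0,0,0],-1]]'
python3 - <<'E'
from h import *
st(); m=vision.camera_model("wrist");w=vision.snapshot("wrist");cv2.imwrite("pics/w5.png",w[:,:,::-1]);s=vision.snapshot("scene");crop(s,250,370,160,300,5,"s5.png")
E
```

```text
time: 5.02
tool_pos: [544.2, 62.3, 200.5]
tcp_rot: [88.0, 89.9, -179.1]
ft_force: [0.3, -0.3, -0.6]
finger_gap: 12.5
t5.02 pos [544.2  62.3 200.5] toolx [-0.001 -0.    -1.   ] jawz [-0.049  0.999  0.   ] gap 12.5 F [ 0.3 -0.3 -0.6] q [  1.2  -0.5  93.8   0.   86.7 -91.7]
```

View pics/s5.png

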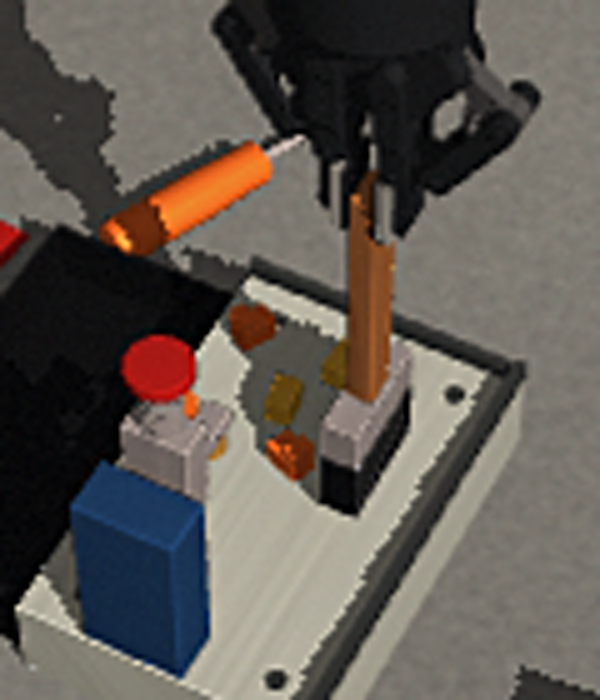

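```bash
python3 -m jog '[[[0,0,-0.003],[0,0,0],-1],[[0.0005,-0.01,-0.005],[0,0,0],-1],[[0.001,-0.02,-0.005],[0,0,0],-1],[[0.0015,-0.03,-0.005],[0,0,0],-1],[[0.002,-0.04,-0.005],[0,0,0],-1]]'
python3 -m jog '[[[0.0005,-0.01,0],[0,0,0],-1],[[0.001,-0.02,0],[0,0,0],-1],[[0.0015,-0.03,0],[0,0,0],-1],[[0.002,-0.04,0],[0,0,0],-1],[[0.0025,-0.05,0],[0,0,0],-1]]'
python3 - <<'E'
from h import *
st(); w=vision.snapshot("wrist");cv2.imwrite("pics/w6.png",w[:,:,::-1]);s=vision.snapshot("scene");crop(s,230,370,160,300,5,"s6.png")
E
```

```text
time: 5.53
tool_pos: [546.5, 20.7, 195.7]
tcp_rot: [-133.4, 90.0, -40.6]
ft_force: [0.5, -0.2, -0.6]
finger_gap: 12.5
time: 5.95
tool_pos: [549.0, -29.0, 195.5]
tcp_rot: [-94.6, 90.0, -1.8]
ft_force: [1.2, 0.9, 0.5]
finger_gap: 12.5
t5.95 pos [549.  -29.  195.5] toolx [ 0. -0. -1.] jawz [-0.049  0.999 -0.   ] gap 12.5 F [1.2 0.9 0.5] q [-8.400e+00 -1.000e-01  9.400e+01  0.000e+00  8.610e+01 -1.012e+02]
```

View pics/s6.png

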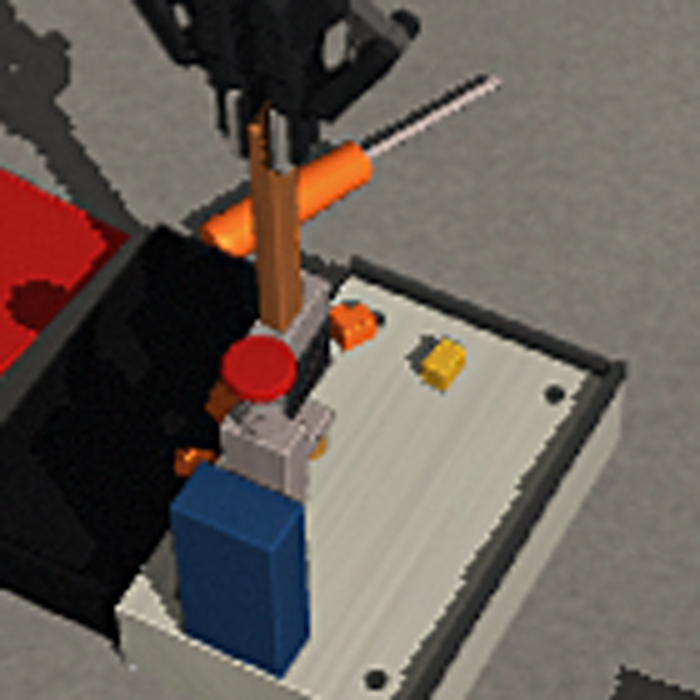

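View pics/w6.png

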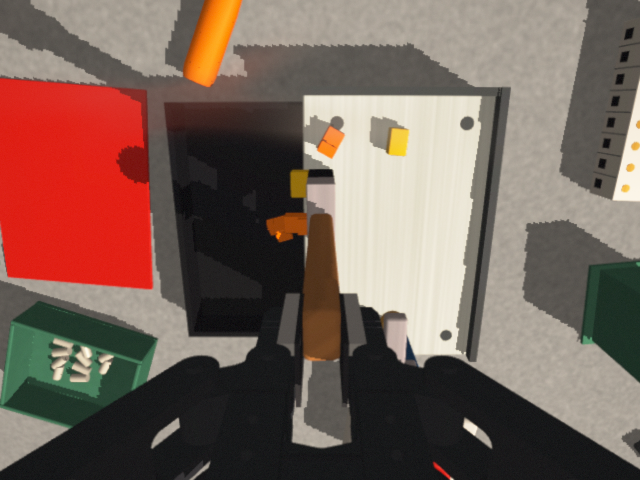

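Working: the scraps in front of the bristles are going over the edge. I'll finish this stroke and then do the nearer one.

```bash
python3 -m jog '[[[0.0005,-0.01,0],[0,0,0],-1],[[0.001,-0.02,0],[0,0,0],-1],[[0.0015,-0.03,0],[0,0,0],-1],[[0.002,-0.04,0],[0,0,0],-1],[[0.002,-0.04,0.02],[0,0,0],-1]]'
python3 -m jog '[[[0,0,0.02],[0,0,0],-1],[[-0.01,0.03,0.03],[0,0,0],-1],[[-0.025,0.065,0.03],[0,0,0],-1],[[-0.04,0.1,0.03],[0,0,0],-1],[[-0.052,0.129,0.03],[0,0,0],-1]]'
python3 -m jog '[[[0,0,0],[0,0,0],-1],[[0,0,-0.02],[0,0,0],-1],[[0,0,-0.04],[0,0,0],-1],[[0,0,-0.05],[0,0,0],-1],[[0,0,-0.05],[0,0,0],-1]]'
python3 - <<'E'
from h import *
st(); w=vision.snapshot("wrist");cv2.imwrite("pics/w7.png",w[:,:,::-1]);s=vision.snapshot("scene");crop(s,230,370,160,300,5,"s7.png")
E
```

```text
time: 6.47
tool_pos: [548.6, -69.6, 211.2]
tcp_rot: [81.4, 89.6, 174.1]
ft_force: [-0.9, 0.6, -0.9]
finger_gap: 12.7
time: 6.88
tool_pos: [498.3, 62.1, 245.9]
tcp_rot: [-55.2, 90.0, 37.5]
ft_force: [-0.8, 0.1, -1.4]
finger_gap: 12.6
time: 7.3
tool_pos: [498.4, 60.5, 194.0]
tcp_rot: [93.8, 89.9, -173.4]
ft_force: [-0.3, 0.2, -1.0]
finger_gap: 12.3
t7.30 pos [498.4  60.5 194. ] toolx [-0.002 -0.    -1.   ] jawz [-0.049  0.999 -0.   ] gap 12.3 F [-0.3  0.2 -1. ] q [  1.1  -7.5 101.2  -0.   86.4 -91.7]
```

View pics/s7.png

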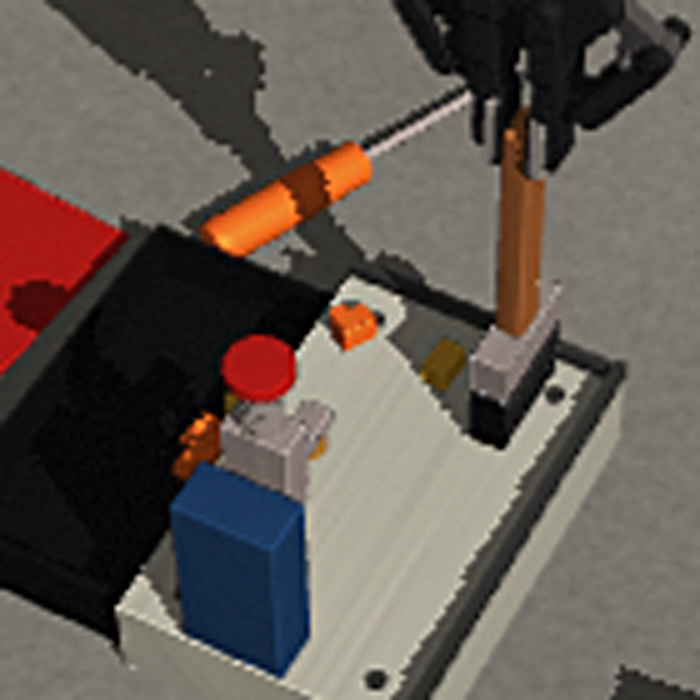

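View pics/w7.png

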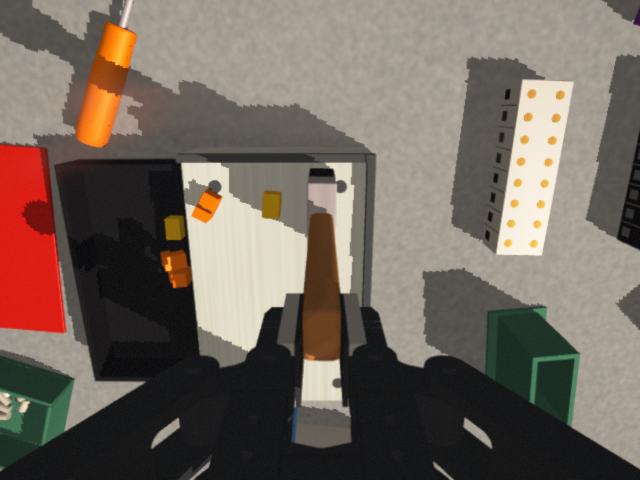

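```bash
python3 -m jog '[[[0.0005,-0.01,0],[0,0,0],-1],[[0.001,-0.02,0],[0,0,0],-1],[[0.0015,-0.03,0],[0,0,0],-1],[[0.002,-0.04,0],[0,0,0],-1],[[0.0025,-0.05,0],[0,0,0],-1]]'
python3 -m jog '[[[0.0005,-0.01,0],[0,0,0],-1],[[0.001,-0.02,0],[0,0,0],-1],[[0.0015,-0.03,0],[0,0,0],-1],[[0.002,-0.04,0],[0,0,0],-1],[[0.002,-0.045,0],[0,0,0],-1]]'
python3 -m jog '[[[0.0005,-0.01,0],[0,0,0],-1],[[0.001,-0.02,0],[0,0,0],-1],[[0.0015,-0.03,0],[0,0,0],-1],[[0.0015,-0.035,0],[0,0,0],-1],[[0.002,-0.035,0.02],[0,0,0],-1]]'
python3 -m jog '[[[0,0,0.03],[0,0,0],-1],[[0,0.03,0.06],[0,0,0],-1],[[0.01,0.065,0.09],[0,0,0],-1],[[0.03,0.1,0.1],[0,0,0],-1],[[0.04,0.13,0.1],[0,0,0],-1]]'
python3 - <<'E'
from h import *
st(); w=vision.snapshot("wrist");cv2.imwrite("pics/w8.png",w[:,:,::-1]);s=vision.snapshot("scene");crop(s,230,370,160,300,5,"s8.png");t=vision.snapshot("top");crop(t,250,410,150,290,5,"t8.png")
E
```

```text
time: 7.82
tool_pos: [501.6, 9.6, 195.7]
tcp_rot: [-125.7, 90.0, -32.9]
ft_force: [-0.2, -0.2, -0.6]
finger_gap: 12.4
time: 8.23
tool_pos: [503.5, -35.5, 195.5]
tcp_rot: [172.5, 90.0, -94.7]
ft_force: [-0.1, -0.5, 0.2]
finger_gap: 12.4
time: 8.65
tool_pos: [503.1, -69.7, 211.4]
tcp_rot: [76.6, 89.6, 169.4]
ft_force: [-1.0, 0.7, -1.4]
finger_gap: 12.5
time: 9.07
tool_pos: [547.8, 62.1, 320.2]
tcp_rot: [-91.1, 89.6, 1.6]
ft_force: [1.5, 0.8, -1.0]
finger_gap: 12.8
t9.07 pos [547.8  62.1 320.2] toolx [ 0.007  0.    -1.   ] jawz [-0.048  0.999 -0.   ] gap 12.8 F [ 1.5  0.8 -1. ] q [  1.1  -1.6  82.6   0.   98.6 -91.6]
```

View pics/s8.png

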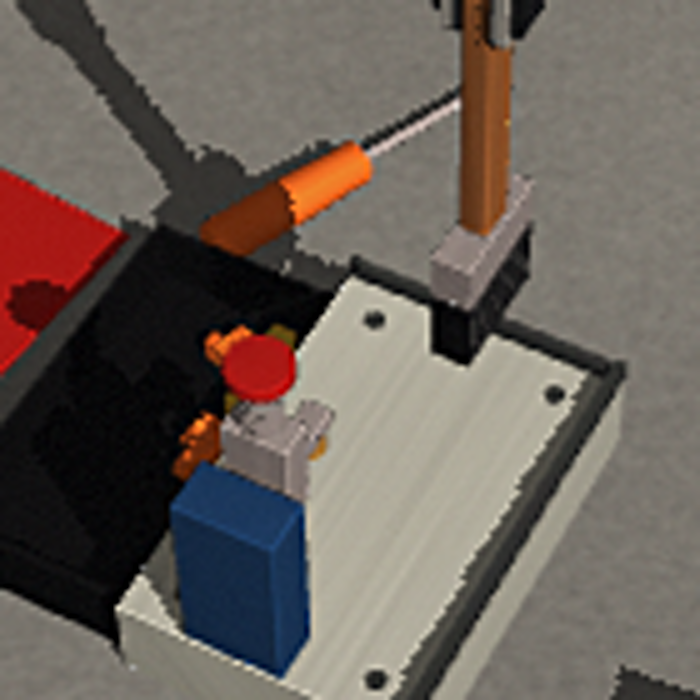

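View pics/w8.png

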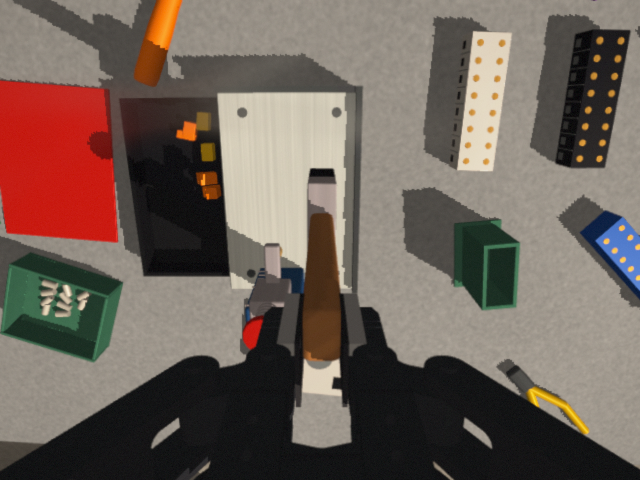

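```bash
python3 -m jog '[[[0.017,0.036,0],[0,0,0.03],-1],[[0.034,0.072,0],[0,0,0.06],-1],[[0.051,0.108,0],[0,0,0.094],-1],[[0.068,0.144,0],[0,0,0.094],-1],[[0.08,0.17,-0.01],[0,0,0.094],-1]]'
python3 -m jog '[[[0.008,0.014,-0.01],[0,0,0],-1],[[0.015,0.027,-0.02],[0,0,0],-1],[[0.015,0.027,-0.03],[0,0,0],-1],[[0.015,0.027,-0.032],[0,0,0],-1],[[0.015,0.027,-0.032],[0,0,0],-1]]'
python3 - <<'E'
from h import *
st(); w=vision.snapshot("wrist");cv2.imwrite("pics/w9.png",w[:,:,::-1]);s=vision.snapshot("scene");crop(s,310,470,150,365,3,"s9.png")
E
```

```text
time: 9.63
tool_pos: [626.9, 232.9, 306.9]
tcp_rot: [-76.2, 89.8, 22.0]
ft_force: [1.1, -0.8, 0.3]
finger_gap: 12.9
time: 10.05
tool_pos: [639.8, 256.4, 271.9]
tcp_rot: [108.8, 89.8, -153.1]
ft_force: [0.5, 0.5, -0.8]
finger_gap: 12.6
t10.05 pos [639.8 256.4 271.9] toolx [-0.003 -0.001 -1.   ] jawz [-0.142  0.99  -0.001] gap 12.6 F [ 0.5  0.5 -0.8] q [ 17.6  20.9  62.6  -0.   96.7 -80.6]
```

View pics/s9.png

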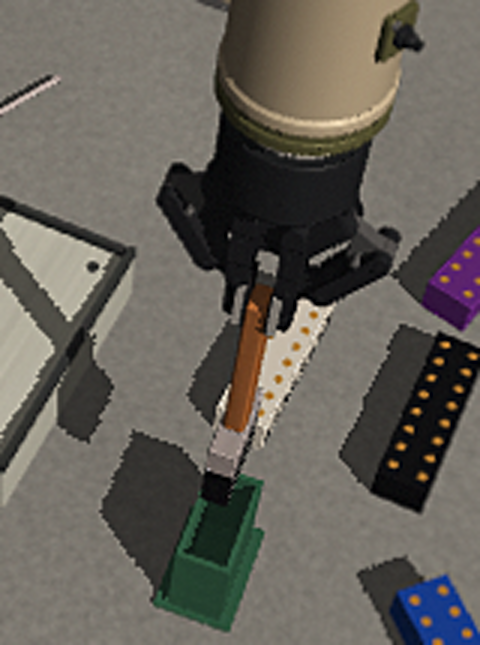

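View pics/w9.png

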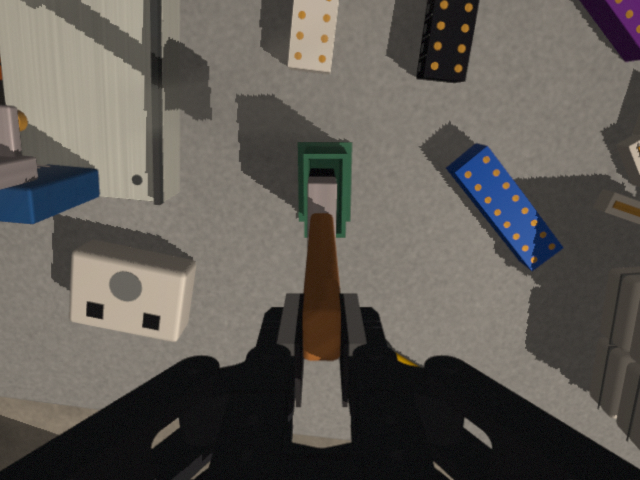

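```bash
python3 -m jog '[[[0,0.001,0],[0,0,0],-1],[[0,0.001,-0.02],[0,0,0],-1],[[0,0.001,-0.04],[0,0,0],-1],[[0,0.001,-0.055],[0,0,0],-1],[[0,0.001,-0.07],[0,0,0],-1]]'
python3 -m jog '[[[0,0,-0.015],[0,0,0],-1],[[0,0,-0.03],[0,0,0],-1],[[0,0,-0.045],[0,0,0],-1],[[0,0,-0.053],[0,0,0],-1],[[0,0,-0.053],[0,0,0],-1]]'
python3 - <<'E'
from h import *
st(); w=vision.snapshot("wrist");cv2.imwrite("pics/w10.png",w[:,:,::-1]);s=vision.snapshot("scene");crop(s,310,470,150,365,3,"s10.png")
E
```

```text
time: 10.57
tool_pos: [640.7, 258.6, 203.8]
tcp_rot: [-83.7, 89.9, 14.4]
ft_force: [0.3, 0.5, -0.2]
finger_gap: 12.7
time: 10.98
tool_pos: [639.4, 258.3, 148.7]
tcp_rot: [100.8, 89.8, -161.0]
ft_force: [-1.6, 0.3, -1.3]
finger_gap: 12.5
t10.98 pos [639.4 258.3 148.7] toolx [-0.003 -0.001 -1.   ] jawz [-0.142  0.99  -0.001] gap 12.5 F [-1.6  0.3 -1.3] q [ 17.7  23.   72.7  -0.   84.4 -80.4]
```

View pics/s10.png

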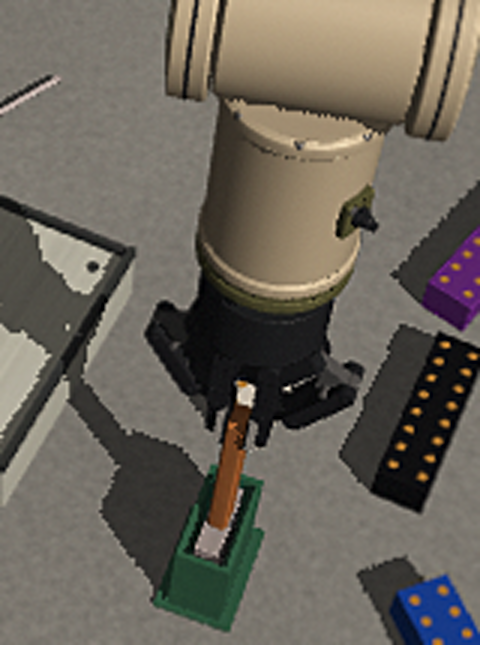

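```bash
python3 -m jog '[[[0,0,-0.001],[0,0,0],-1],[[0,0,-0.001],[0,0,0],-0.3],[[0,0,-0.001],[0,0,0],0.1],[[0,0,-0.001],[0,0,0],0.3],[[0,0,-0.001],[0,0,0],0.3]]'
python3 -m jog '[[[0,0,0],[0,0,0],0.3],[[0,0,0.02],[0,0,0],0.3],[[0,0,0.05],[0,0,0],0.3],[[0,0,0.085],[0,0,0],0.3],[[0,0,0.12],[0,0,0],0.3]]'
python3 - <<'E'
from h import *
st(); w=vision.snapshot("wrist");cv2.imwrite("pics/w11.png",w[:,:,::-1]);s=vision.snapshot("scene");cv2.imwrite("pics/s11.png",s[:,:,::-1])
E
```

```text
time: 11.5
tool_pos: [640.7, 259.2, 150.1]
tcp_rot: [-80.2, 90.0, 18.0]
ft_force: [0.8, 0.7, 0.7]
finger_gap: 55.5
time: 11.92
tool_pos: [639.8, 258.9, 270.0]
tcp_rot: [100.4, 89.9, -161.4]
ft_force: [-0.0, 0.2, -0.5]
finger_gap: 55.6
t11.92 pos [639.8 258.9 270. ] toolx [-0.002 -0.001 -1.   ] jawz [-0.143  0.99  -0.   ] gap 55.6 F [-0.   0.2 -0.5] q [ 17.8  21.   62.7  -0.   96.4 -80.4]
```

View pics/s11.png

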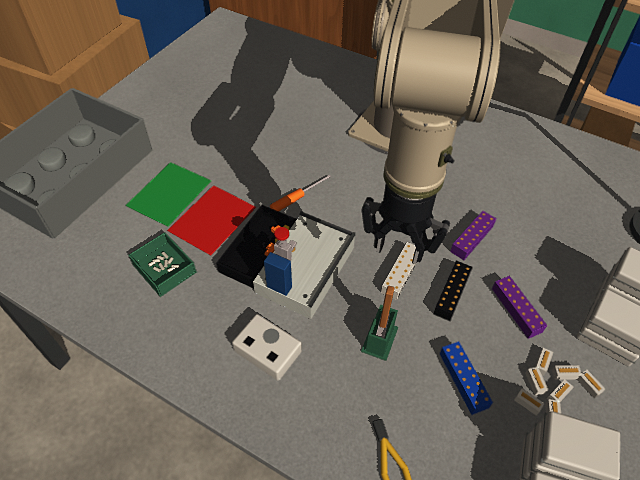

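View pics/w11.png

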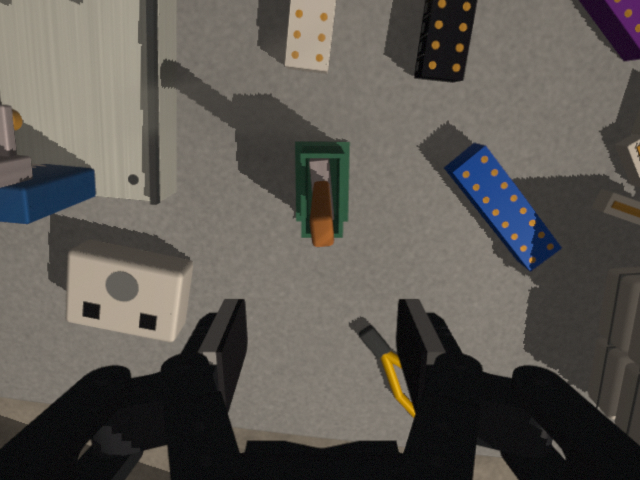

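```bash
python3 -m jog '[[[-0.038,-0.006,0.01],[0,0,-0.03],1],[[-0.076,-0.012,0.01],[0,0,-0.06],1],[[-0.114,-0.018,0],[0,0,-0.12],1],[[-0.15,-0.024,0],[0,0,-0.12],1],[[-0.15,-0.024,0],[0,0,-0.12],1]]'
python3 - <<'E'
from h import *
st();m=vision.camera_model("wrist");np.save("mw.npy",m['world_to_cam']); w=vision.snapshot("wrist");cv2.imwrite("pics/w12.png",w[:,:,::-1])
E
```

```text
time: 12.43
tool_pos: [483.7, 234.1, 267.0]
tcp_rot: [104.2, 89.6, -164.4]
ft_force: [-0.0, -0.4, -0.7]
finger_gap: 85.8
t12.43 pos [483.7 234.1 267. ] toolx [-0.006 -0.002 -1.   ] jawz [-0.024  1.    -0.002] gap 85.8 F [-0.  -0.4 -0.7] q [ 20.3  -2.9  89.3   0.   93.9 -71.1]
```

View pics/w12.png

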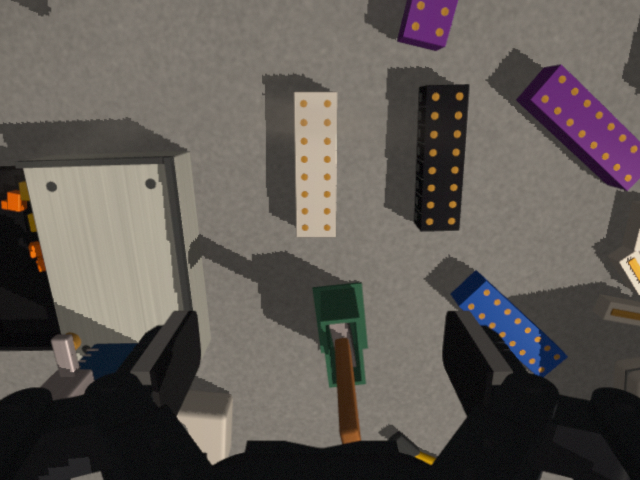

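Run:
```python
from h import *
m=vision.camera_model("wrist");m['world_to_cam']=np.load("mw.npy")
for z in (34,26):
  for n,c in(('w',[(303.5,104),(327,103.5),(327,227),(305,227)]),('b',[(435.5,98),(459,97.5),(452.5,221),(430,221)])):
    P=onz(m,c,z)[:,:2];d=P[2:].mean(0)-P[:2].mean(0);print(z,n,P.mean(0).round(1),'len',np.hypot(*d).round(1),'yaw',np.degrees(np.arctan2(d[1],d[0])).round(2),'w',np.hypot(*(P[1]-P[0])).round(1),np.hypot(*(P[2]-P[3])).round(1))
print(st()[0]['tool_pos'])
```

```text
34 w [464.5 227.1] len 117.5 yaw 1.59 w 21.6 21.9
34 b [455.4 349.6] len 116.8 yaw 3.39 w 21.6 22.4
26 w [465.6 227. ] len 119.8 yaw 1.59 w 22.0 22.4
26 b [456.4 351.9] len 119.1 yaw 3.39 w 22.0 22.9
t12.48 pos [487.  234.7 268.5] toolx [-0.002 -0.001 -1.   ] jawz [-0.024  1.    -0.   ] gap 85.1 F [1.  0.9 0. ] q [ 20.3  -2.7  89.    0.   93.8 -71.1]
[487.03933547 234.67525524 268.51800138]
```

```bash
python3 -m jog '[[[-0.025,-0.004,-0.03],[0,0,0],1],[[-0.0455,-0.008,-0.06],[0,0,0],1],[[-0.0455,-0.008,-0.095],[0,0,0],1],[[-0.0455,-0.008,-0.13],[0,0,0],1],[[-0.0455,-0.008,-0.165],[0,0,0],1]]'
python3 -m jog '[[[0,0,-0.03],[0,0,0],1],[[0,0,-0.06],[0,0,0],1],[[0,0,-0.08],[0,0,0],1],[[0,0,-0.088],[0,0,0],1],[[0,0,-0.088],[0,0,0],1]]'
python3 -m jog '[[[0,0,0],[0,0,0],-1],[[0,0,0],[0,0,0],-1],[[0,0,0],[0,0,0],-1],[[0,0,0],[0,0,0],-1],[[0,0,0],[0,0,0],-1]]' 40
python3 - <<'E'
from h import *
st();s=vision.snapshot("scene");crop(s,350,510,190,330,4,"s13.png")
E
```

```text
time: 12.9
tool_pos: [446.1, 227.5, 104.0]
tcp_rot: [-72.1, 89.8, 19.2]
ft_force: [0.1, -0.0, 1.3]
finger_gap: 85.6
time: 13.32
tool_pos: [443.9, 226.5, 14.5]
tcp_rot: [110.5, 89.8, -158.2]
ft_force: [-0.6, 0.4, 0.1]
finger_gap: 85.7
time: 13.73
tool_pos: [445.9, 227.4, 17.7]
tcp_rot: [-70.7, 89.9, 20.6]
ft_force: [-0.2, -0.8, -0.3]
finger_gap: 25.8
t13.73 pos [445.9 227.4  17.7] toolx [ 0.002  0.001 -1.   ] jawz [-0.023  1.     0.001] gap 25.8 F [-0.2 -0.8 -0.3] q [ 21.2   2.2 111.3  -0.   66.4 -70.2]
```

View pics/s13.png

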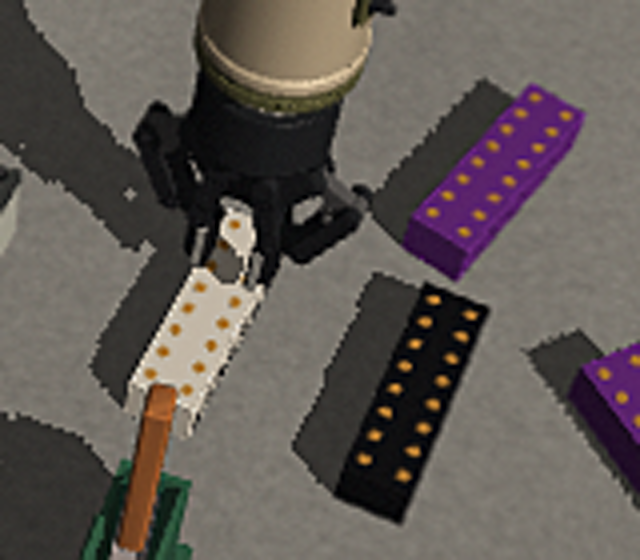

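```bash
python3 -m jog '[[[0,0,0],[0,0,0],-1],[[0,0,0],[0,0,0],-1]]'
python3 - <<'E'
from h import *
st();w=vision.snapshot("wrist");cv2.imwrite("pics/w14.png",w[:,:,::-1])
E
```

```text
time: 13.95
tool_pos: [445.1, 227.2, 16.7]
tcp_rot: [-66.1, 90.0, 25.2]
ft_force: [1.3, 0.1, -0.3]
finger_gap: -0.3
t13.95 pos [445.1 227.2  16.7] toolx [ 0.  0. -1.] jawz [-0.023  1.     0.   ] gap -0.3 F [ 1.3  0.1 -0.3] q [ 21.2   2.2 111.3   0.   66.4 -70.2]
```

View pics/w14.png

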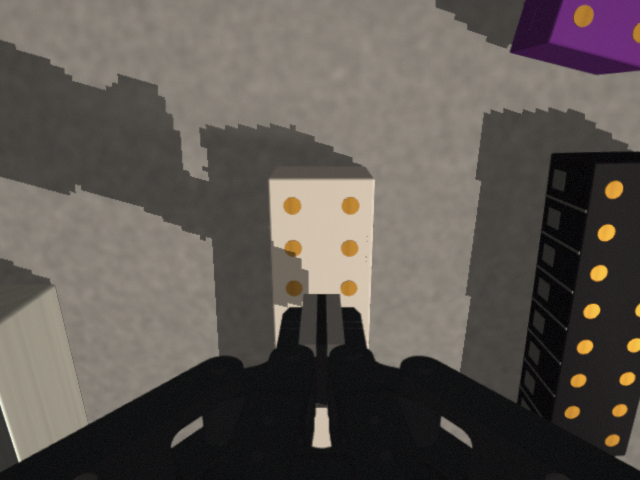

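Run:
```python
from h import *
m=vision.camera_model("wrist");p=st()[0]['tool_pos'];print(proj(m,[p-[0,0,8],p,p+[0,0,11],p+[0,0,30]]))
c=-m['world_to_cam'][:3,:3].T@m['world_to_cam'][:3,3];print(c)
c=[(270,180),(374,180),(292,205),(350,205),(293,288),(349,288)]
for z in(24,32,34): print(z,onz(m,c,z)[:,:2].round(1).tolist())
s=vision.snapshot("scene");crop(s,350,450,200,300,6,"s15.png")
```

```text
t14.00 pos [445.  227.1  16.6] toolx [ 0.  0. -1.] jawz [-0.023  1.     0.   ] gap 0.1 F [ 0.8 -0.6  0.5] q [ 21.2   2.2 111.3  -0.   66.4 -70.2]
[[322.65199453 279.19537728]
 [322.70376368 286.45998975]
 [322.78229523 297.48526788]
 [322.94256223 320.005098  ]]
[368.47259663 224.66173341 185.81853323]
24 [[397.2, 205.4], [396.2, 245.7], [406.9, 214.0], [406.4, 236.9], [442.7, 214.5], [442.1, 238.1]]
32 [[395.8, 206.4], [394.8, 244.7], [405.0, 214.5], [404.5, 236.3], [439.0, 215.0], [438.4, 237.4]]
34 [[395.4, 206.6], [394.5, 244.4], [404.6, 214.7], [404.0, 236.1], [438.1, 215.2], [437.5, 237.2]]
```

View pics/s15.png

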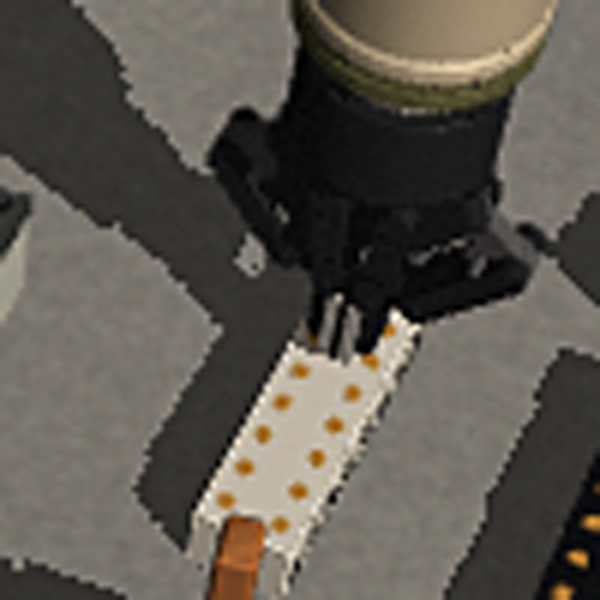

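```bash
python3 - <<'E'
from h import *
m=vision.camera_model("scene");p=np.array([445,227.1,16.6])
for z in (8.6,16,24,32,40,60):
  q=proj(m,[[445,227,z]])[0]; print(z,((q-[350,200]+.5)*6-.5).round(0))
print(vision.camera_model("wrist")["world_to_cam"][:3])
E
python3 -m jog '[[[0,0,0.04],[0,0,0],-1],[[0,0,0.04],[0,0,0],-1],[[0,0,0.04],[0,0,0],-1]]'
python3 - <<'E'
from h import *
st();w=vision.snapshot("wrist");cv2.imwrite("pics/w16.png",w[:,:,::-1])
s=vision.snapshot("scene");crop(s,350,450,200,300,6,"s16.png")
E
```

```text
8.6 [330. 397.]
16 [333. 386.]
24 [335. 374.]
32 [338. 362.]
40 [341. 350.]
60 [348. 319.]
[[-2.42680182e-02  9.99705364e-01 -4.99004901e-04 -2.15550007e+02]
 [ 9.53932465e-01  2.33061770e-02  2.99114819e-01 -4.12270987e+02]
 [ 2.99038319e-01  6.78290690e-03 -9.54216996e-01  6.55455225e+01]]
time: 14.3
tool_pos: [447.0, 227.9, 59.0]
tcp_rot: [-70.2, 89.7, 21.1]
ft_force: [0.7, -0.2, -0.7]
finger_gap: 0.0
t14.30 pos [447.  227.9  59. ] toolx [ 0.005  0.002 -1.   ] jawz [-0.023  1.     0.002] gap 0.0 F [ 0.7 -0.2 -0.7] q [ 21.2  -1.1 109.8  -0.   71.1 -70.2]
```

View pics/s16.png

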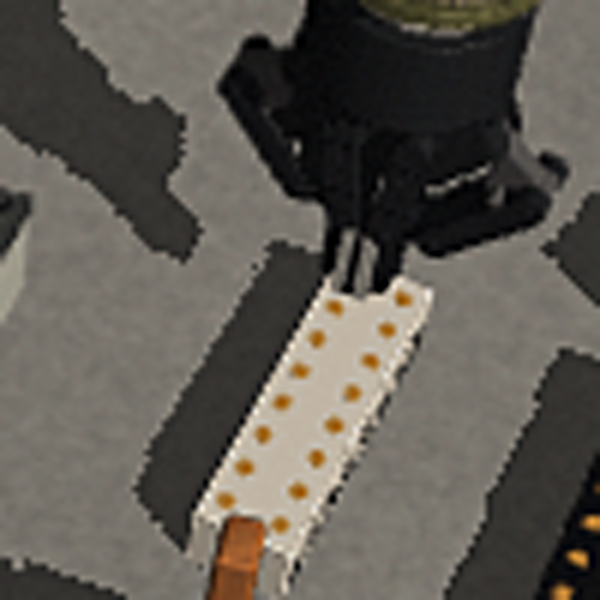

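View pics/w16.png

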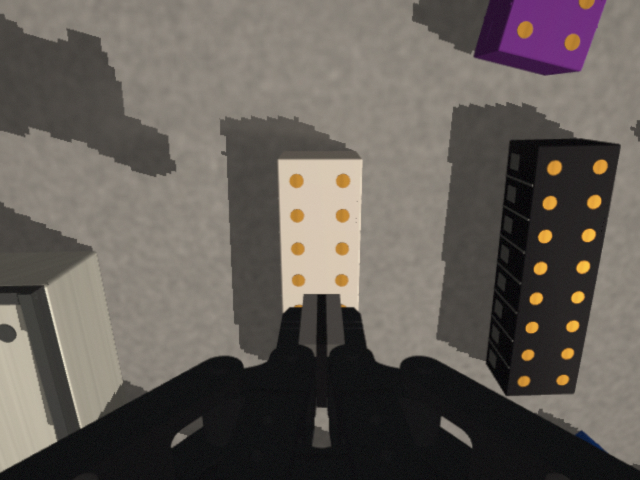

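Run:
```python
from h import *
s,_=st()
mw=vision.camera_model("wrist");ms=vision.camera_model("scene")
for q in((350,290),(362,293),(372,290)):
  print(tri(mw,(322,295),ms,((q[0]+.5)/6-.5+350,(q[1]+.5)/6-.5+200)))
w=vision.snapshot("wrist");crop(w,260,390,270,430,4,"w17.png")
```

```text
t14.40 pos [444.9 227.1  56.4] toolx [ 0.  0. -1.] jawz [-0.023  1.     0.   ] gap -0.2 F [-0.6  0.  -1. ] q [ 21.2  -1.  110.   -0.   71.  -70.2]
(array([441.51165755, 225.52256775,  72.62657313]), np.float64(2.2804527425261485))
(array([440.95125577, 227.7698275 ,  72.87979322]), np.float64(2.2943603604255207))
(array([439.60241995, 229.28582108,  75.10269142]), np.float64(5.431584512458791))
```

View pics/w17.png

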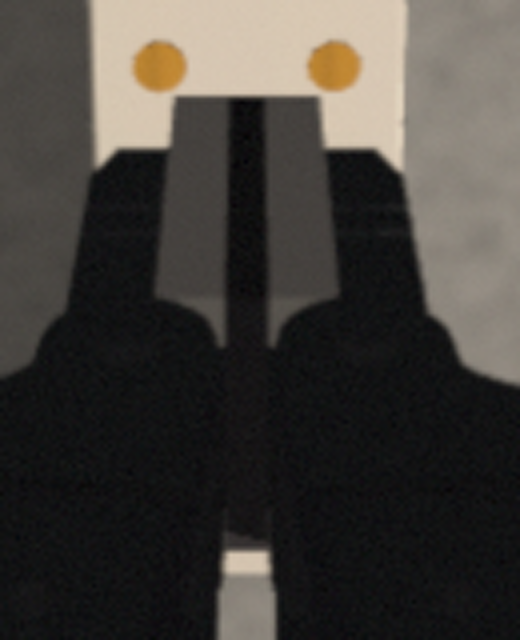

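The fingers shut just above the strip. Triangulation puts the fingertips about 17 mm behind the reported TCP, not 8 mm ahead. I'll go lower.

```bash
python3 -m jog '[[[0,0,0],[0,0,0],1],[[0,0,0],[0,0,0],1],[[0,0,0],[0,0,0],1],[[0,0,0],[0,0,0],1],[[0,0,0],[0,0,0],1]]'
python3 -m jog '[[[0,0,-0.02],[0,0,0],1],[[0,0,-0.04],[0,0,0],1],[[0,0,-0.055],[0,0,0],1],[[0,0,-0.0645],[0,0,0],1],[[0,0,-0.0645],[0,0,0],1]]'
python3 -m jog '[[[0,0,0],[0,0,0],-1],[[0,0,0],[0,0,0],-1],[[0,0,0],[0,0,0],-1],[[0,0,0],[0,0,0],-1],[[0,0,0],[0,0,0],-1]]' 40
python3 - <<'E'
from h import *
st();w=vision.snapshot("wrist");cv2.imwrite("pics/w18.png",w[:,:,::-1])
s=vision.snapshot("scene");crop(s,350,450,200,300,6,"s18.png")
E
```

```text
time: 14.87
tool_pos: [444.8, 227.1, 56.2]
tcp_rot: [106.5, 90.0, -162.2]
ft_force: [-0.5, 0.8, -0.1]
finger_gap: 60.4
time: 15.28
tool_pos: [443.0, 226.3, -10.4]
tcp_rot: [109.9, 89.8, -158.8]
ft_force: [-0.6, 0.3, -0.3]
finger_gap: 85.6
time: 15.7
tool_pos: [446.1, 227.6, -6.6]
tcp_rot: [-68.6, 89.9, 22.7]
ft_force: [-1.4, -0.3, 5.3]
finger_gap: 38.8
t15.70 pos [446.1 227.6  -6.6] toolx [ 0.002  0.001 -1.   ] jawz [-0.023  1.     0.001] gap 38.8 F [-1.4 -0.3  5.3] q [ 21.2   4.4 111.9   0.   63.6 -70.2]
```

View pics/w18.png

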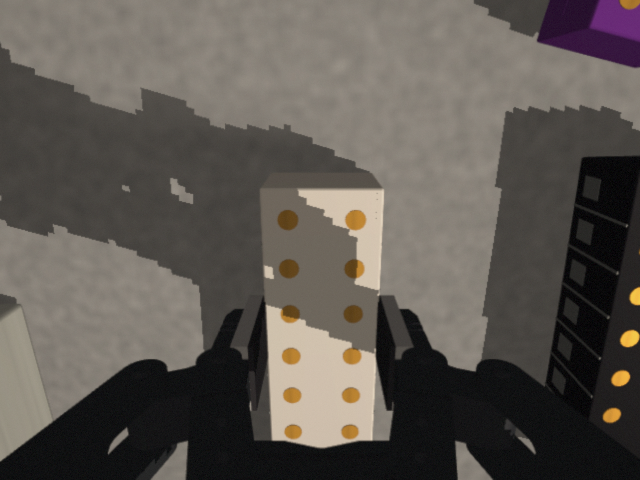

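View pics/s18.png

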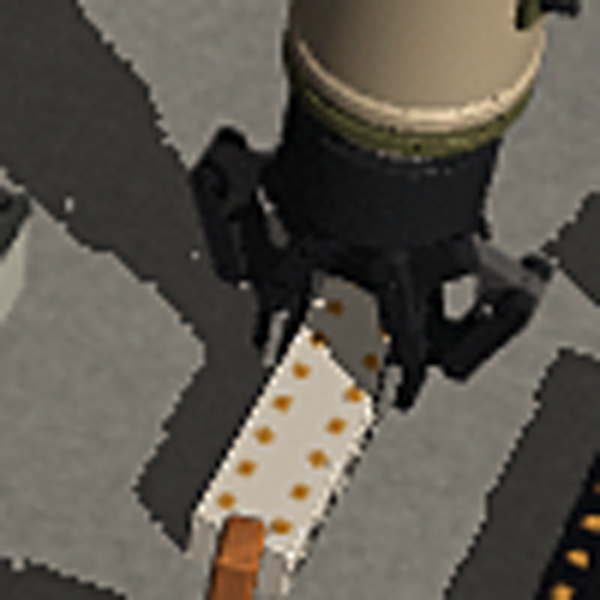

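```bash
python3 -m jog '[[[0,0,0.01],[0,0,0],-1],[[0,0,0.03],[0,0,0],-1],[[0,0,0.05],[0,0,0],-1],[[0,0,0.072],[0,0,0.01],-1],[[0,0,0.072],[0,0,0.025],-1]]'
python3 -m jog '[[[0.005,-0.03,0],[0,0,0],-1],[[0.015,-0.06,0],[0,0,0],-1],[[0.03,-0.09,0],[0,0,0],-1],[[0.045,-0.12,0],[0,0,0],-1],[[0.055,-0.14,0],[0,0,0],-1]]'
python3 - <<'E'
from h import *
st();w=vision.snapshot("wrist");cv2.imwrite("pics/w19.png",w[:,:,::-1])
s=vision.snapshot("scene");crop(s,230,430,160,310,4,"s19.png")
E
```

```text
time: 16.22
tool_pos: [448.1, 228.3, 69.5]
tcp_rot: [-71.9, 89.6, 20.9]
ft_force: [-0.0, 0.5, 1.1]
finger_gap: 38.9
time: 16.63
tool_pos: [500.8, 84.6, 64.3]
tcp_rot: [-135.9, 89.9, -43.2]
ft_force: [0.4, -0.1, -0.7]
finger_gap: 38.6
t16.63 pos [500.8  84.6  64.3] toolx [ 0.001 -0.001 -1.   ] jawz [-0.048  0.999 -0.001] gap 38.6 F [ 0.4 -0.1 -0.7] q [  3.8  -0.3 108.4  -0.   71.9 -88.9]
```

View pics/w19.png

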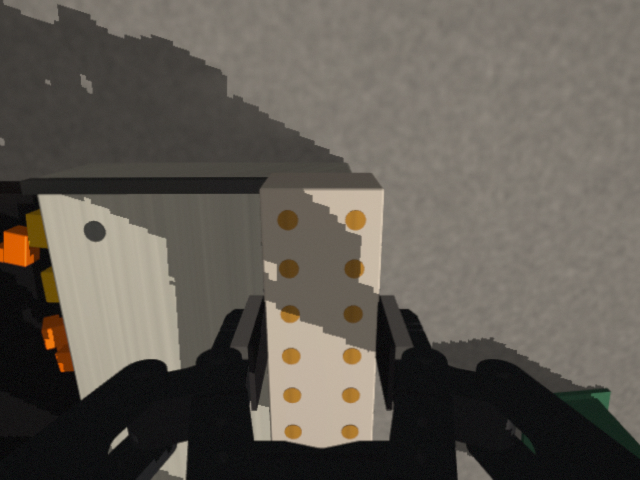

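View pics/s19.png

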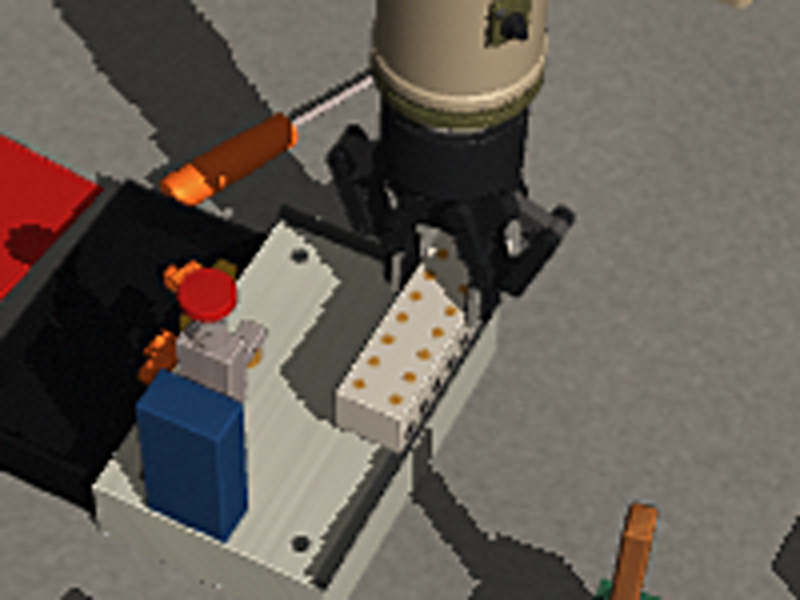

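```bash
python3 -m jog '[[[0,-0.025,0],[0,0,0],-1],[[0,-0.05,-0.005],[0,0,0],-1],[[0.008,-0.07,-0.01],[0,0,0],-1],[[0.02,-0.07,-0.013],[0,0,0],-1],[[0.034,-0.07,-0.013],[0,0,0],-1]]'
python3 -m jog '[[[0,0,0],[0,0,0],-1],[[0,0,0],[0,0,0],-1]]'
python3 - <<'E'
from h import *
st();w=vision.snapshot("wrist");cv2.imwrite("pics/w20.png",w[:,:,::-1])
s=vision.snapshot("scene");crop(s,230,400,160,310,4,"s20.png")
E
```

```text
time: 17.15
tool_pos: [532.9, 16.7, 50.0]
tcp_rot: [78.7, 89.9, 171.4]
ft_force: [-0.1, 1.1, -0.7]
finger_gap: 38.6
time: 17.32
tool_pos: [533.7, 17.7, 50.9]
tcp_rot: [68.6, 90.0, 161.4]
ft_force: [-1.0, 0.4, -1.0]
finger_gap: 38.5
t17.32 pos [533.7  17.7  50.9] toolx [-0.001  0.    -1.   ] jawz [-0.049  0.999  0.   ] gap 38.5 F [-1.   0.4 -1. ] q [ -3.6   4.7 104.7   0.   70.6 -96.4]
```

View pics/w20.png

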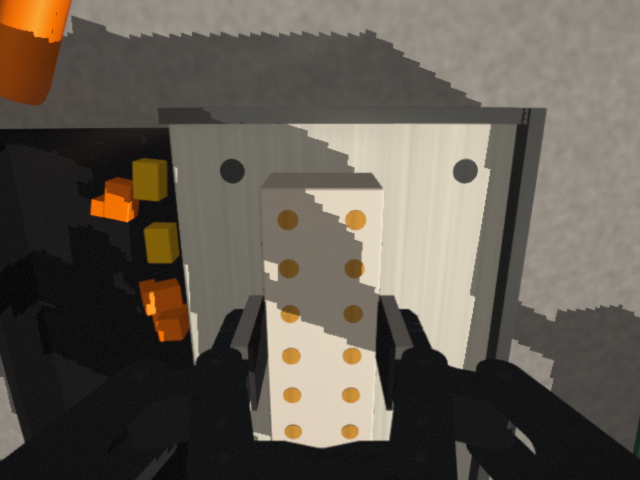

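View pics/s20.png

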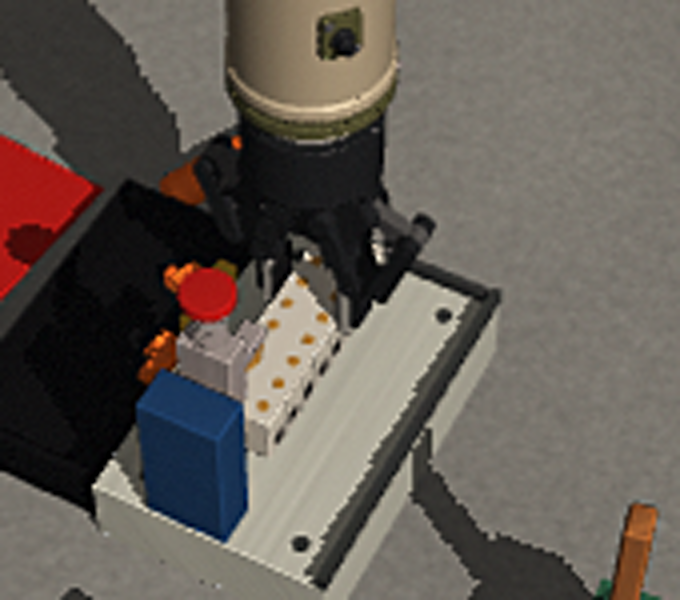

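```bash
python3 -m jog '[[[0,0,-0.004],[0,0,0],-1],[[0,0,-0.0085],[0,0,0],-1],[[0,0,-0.0085],[0,0,0],-1],[[0,0,-0.0085],[0,0,0],0],[[0,0,-0.0085],[0,0,0],0.5]]'
python3 -m jog '[[[0,0,0],[0,0,0],0.5],[[-0.01,0,0.03],[0,0,0],0.5],[[-0.02,0,0.065],[0,0,0],0.5],[[-0.02,0,0.1],[0,0,0],0.5],[[-0.02,0,0.135],[0,0,0],0.5]]'
python3 - <<'E'
from h import *
st();w=vision.snapshot("wrist");cv2.imwrite("pics/w21.png",w[:,:,::-1])
s=vision.snapshot("scene");crop(s,230,400,130,310,4,"s21.png")
E
```

```text
time: 17.83
tool_pos: [533.6, 17.3, 42.3]
tcp_rot: [80.8, 90.0, 173.6]
ft_force: [0.3, 0.2, -0.6]
finger_gap: 53.1
time: 18.25
tool_pos: [512.8, 17.2, 178.3]
tcp_rot: [83.5, 89.9, 176.3]
ft_force: [0.3, -0.1, -0.1]
finger_gap: 64.5
t18.25 pos [512.8  17.2 178.3] toolx [-0.001  0.    -1.   ] jawz [-0.048  0.999  0.   ] gap 64.5 F [ 0.3 -0.1 -0.1] q [ -3.8  -5.3 100.8  -0.   84.5 -96.6]
```

View pics/w21.png

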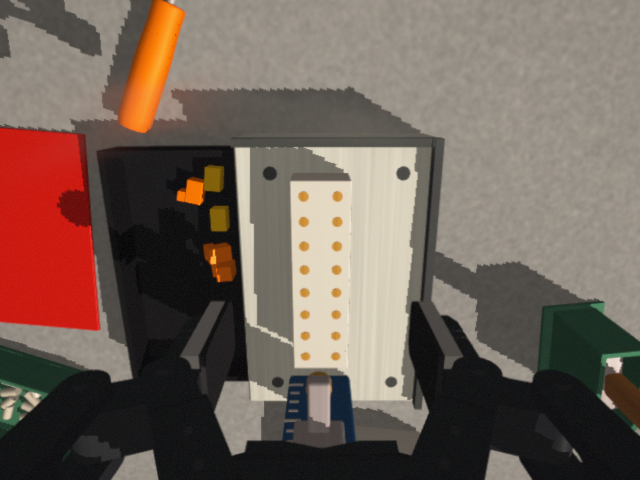

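View pics/s21.png

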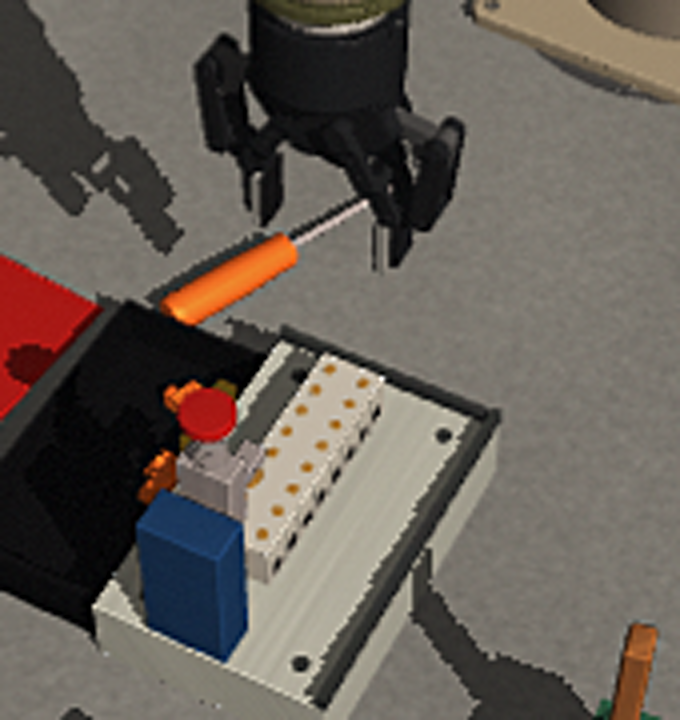

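```bash
python3 -m jog '[[[0,0,0.03],[0,0,0],-1],[[0.01,0,0.05],[0,0,0],-1],[[0.04,0.001,0.055],[0,0,0],-1],[[0.075,0.003,0.055],[0,0,0],-1],[[0.11,0.004,0.055],[0,0,0],-1]]'
python3 -m jog '[[[0.01,0.001,0],[0,0,0],-1],[[0.017,0.001,0],[0,0,0],-1],[[0.017,0.001,0],[0,0,0],-1],[[0.017,0.001,0],[0,0,0],-1]]'
python3 - <<'E'
from h import *
st();w=vision.snapshot("wrist");cv2.imwrite("pics/w22.png",w[:,:,::-1])
s=vision.snapshot("scene");crop(s,230,400,130,310,4,"s22.png")
E
```

```text
time: 18.77
tool_pos: [625.6, 21.3, 233.2]
tcp_rot: [-93.9, 89.9, -1.2]
ft_force: [-0.7, 0.0, 0.4]
finger_gap: 3.1
time: 19.1
tool_pos: [640.4, 22.1, 231.9]
tcp_rot: [87.8, 89.9, -179.5]
ft_force: [-0.6, 0.1, 0.5]
finger_gap: -0.3
t19.10 pos [640.4  22.1 231.9] toolx [-0.001 -0.    -1.   ] jawz [-0.048  0.999  0.   ] gap -0.3 F [-0.6  0.1  0.5] q [ -2.6  13.3  75.8  -0.   91.  -95.4]
```

View pics/w22.png

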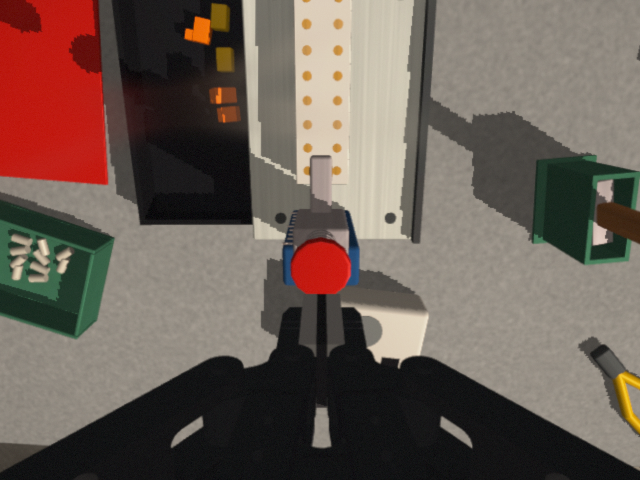

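View pics/s22.png

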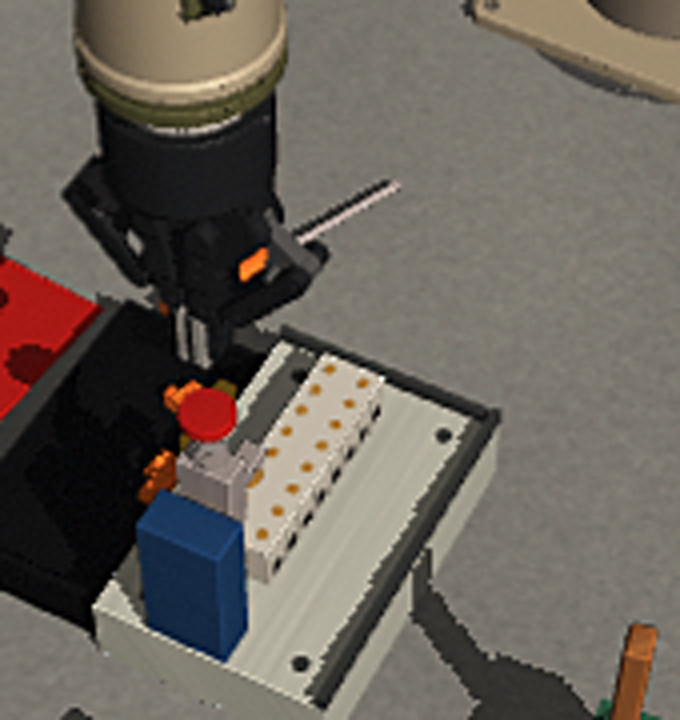

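```bash
python3 - <<'E'
from h import *
m=vision.camera_model("wrist");print(onz(m,[[321,265]],215))
E
python3 -m jog '[[[0,0,-0.012],[0,0,0],-1],[[0,0,-0.024],[0,0,0],-1],[[0,0,-0.034],[0,0,0],-1],[[0,0,-0.042],[0,0,0],-1],[[0,0,-0.05],[0,0,0],-1]]'
python3 -m jog '[[[0,0,-0.004],[0,0,0],-1],[[0,0,-0.008],[0,0,0],-1],[[0,0,-0.012],[0,0,0],-1],[[0,0,-0.012],[0,0,0],-1]]'
```

```text
[[637.15368451  21.15017349 215.        ]]
time: 19.62
tool_pos: [640.1, 22.1, 180.8]
tcp_rot: [85.7, 89.9, 178.4]
ft_force: [-1.5, 1.1, 1.3]
finger_gap: 0.1
time: 19.95
tool_pos: [641.0, 22.1, 170.0]
tcp_rot: [42.9, 90.0, 135.7]
ft_force: [-0.8, 0.2, 2.3]
finger_gap: 0.0
```

```bash
python3 -m jog '[[[0,0,-0.003],[0,0,0],-1],[[0,0,-0.006],[0,0,0],-1],[[0,0,-0.006],[0,0,0],-1],[[0,0,-0.006],[0,0,0],-1]]'
python3 - <<'E'
from h import *
st();w=vision.snapshot("wrist");cv2.imwrite("pics/w23.png",w[:,:,::-1])
s=vision.snapshot("scene");crop(s,230,400,130,310,4,"s23.png")
E
```

```text
time: 20.28
tool_pos: [641.4, 22.1, 164.8]
tcp_rot: [-93.0, 89.9, -0.2]
ft_force: [0.5, -0.3, 4.1]
finger_gap: -0.4
t20.28 pos [641.4  22.1 164.8] toolx [ 0.001 -0.    -1.   ] jawz [-0.048  0.999 -0.   ] gap -0.4 F [ 0.5 -0.3  4.1] q [ -2.6  14.9  80.9   0.   84.1 -95.4]
```

View pics/s23.png

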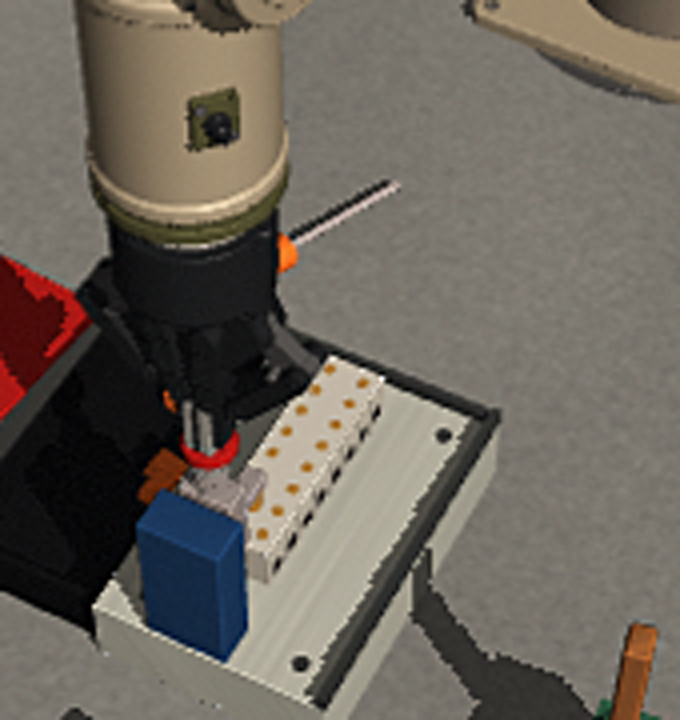

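View pics/w23.png

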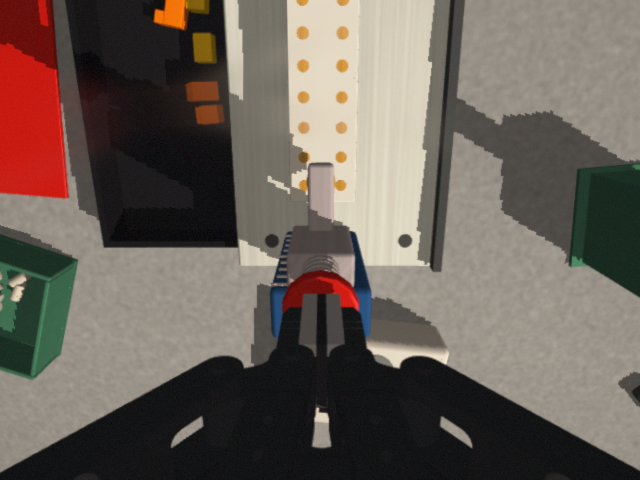

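```bash
for i in 1 2 3; do python3 -m jog '[[[0,0,-0.001],[0,0,0],-1],[[0,0,-0.002],[0,0,0],-1],[[0,0,-0.002],[0,0,0],-1]]' | egrep 'pos|force'; done
```

```text
tool_pos: [641.3, 22.1, 162.5]
ft_force: [2.4, -0.5, 3.5]
tool_pos: [641.2, 22.1, 160.4]
ft_force: [2.4, -0.1, 4.8]
tool_pos: [641.0, 22.1, 158.3]
ft_force: [3.1, 0.2, 3.3]
```

```bash
for i in 1 2 ; do python3 -m jog '[[[0,0,-0.001],[0,0,0],-1],[[0,0,-0.002],[0,0,0],-1],[[0,0,-0.002],[0,0,0],-1]]' | egrep 'pos|force'; done
python3 - <<'E'
from h import *
st();
s=vision.snapshot("scene");crop(s,255,325,210,280,8,"s24.png")
w=vision.snapshot("wrist");cv2.imwrite("pics/w24.png",w[:,:,::-1])
E
```

```text
tool_pos: [641.0, 22.1, 156.3]
ft_force: [3.0, 0.8, 4.7]
tool_pos: [641.0, 22.1, 154.3]
ft_force: [2.7, -0.1, 3.9]
t21.63 pos [641.   22.1 154.3] toolx [-0. -0. -1.] jawz [-0.048  0.999 -0.   ] gap -0.2 F [ 2.7 -0.1  3.9] q [ -2.6  15.3  81.6  -0.   83.1 -95.4]
```

View pics/s24.png

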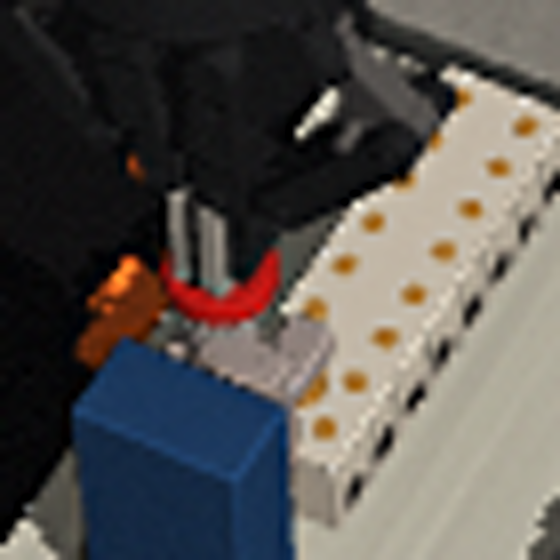

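```bash
for i in 1 2 ; do python3 -m jog '[[[0,0,-0.001],[0,0,0],-1],[[0,0,-0.002],[0,0,0],-1],[[0,0,-0.002],[0,0,0],-1]]' | egrep 'pos|force'; done
```

```text
tool_pos: [641.0, 22.1, 152.3]
ft_force: [2.8, 0.0, 3.9]
tool_pos: [641.0, 22.1, 150.3]
ft_force: [3.5, -0.6, 4.5]
```

```bash
for i in 1 2 3; do python3 -m jog '[[[0,0,-0.0005],[0,0,0],-1],[[0,0,-0.001],[0,0,0],-1],[[0,0,-0.001],[0,0,0],-1]]' | egrep 'pos|force'; done
python3 - <<'E'
from h import *
st();
s=vision.snapshot("scene");crop(s,255,325,210,280,8,"s25.png")
w=vision.snapshot("wrist");cv2.imwrite("pics/w25.png",w[:,:,::-1])
E
```

```text
tool_pos: [641.0, 22.1, 149.4]
ft_force: [2.7, -0.3, 4.4]
tool_pos: [641.1, 22.1, 149.3]
ft_force: [0.7, 0.2, 8.3]
tool_pos: [641.1, 22.1, 149.2]
ft_force: [-3.1, 0.2, 12.9]
t22.98 pos [641.1  22.1 149.2] toolx [ 0.001 -0.    -1.   ] jawz [-0.048  0.999 -0.   ] gap 0.2 F [-3.1  0.2 12.9] q [ -2.6  15.4  81.9  -0.   82.6 -95.4]
```

View pics/s25.png

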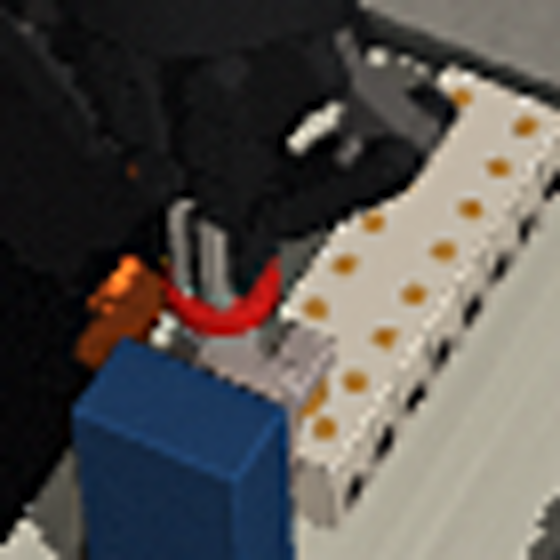

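View pics/w25.png

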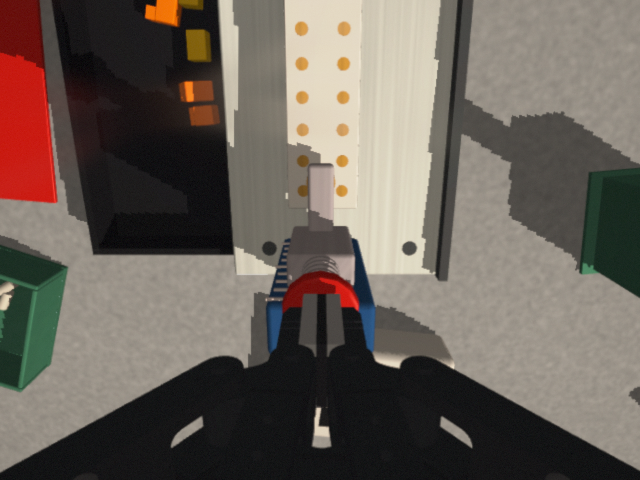

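```bash
python3 -m jog '[[[0,0,-0.0005],[0,0,0],-1],[[0,0,-0.0005],[0,0,0],-1],[[0,0,-0.0005],[0,0,0],-1],[[0,0,-0.0005],[0,0,0],-1],[[0,0,-0.0005],[0,0,0],-1]]'
python3 -m jog '[[[0,0,0],[0,0,0],-1],[[0,0,0],[0,0,0],-1],[[0,0,0],[0,0,0],-1],[[0,0,0],[0,0,0],-1],[[0,0,0],[0,0,0],-1]]' |egrep 'pos|force'
python3 - <<'E'
from h import *
s=vision.snapshot("scene");cv2.imwrite("pics/s26.png",s[:,:,::-1])
up=cv2.imread("pics/s11.png")[:,:,::-1]
ms=vision.camera_model("scene")
for im in(up,s):
    h=cv2.cvtColor(np.ascontiguousarray(im),cv2.COLOR_RGB2HSV);k=((h[...,0]<5)|(h[...,0]>174))&(h[...,1]>180)&(h[...,2]>120)
    k[:, :262]=0;k[:,300:]=0;k[:215]=0
    y,x=np.nonzero(k);print(len(y),x.min(),x.max(),y.min(),y.max())
    for c in range(274,292,2):
        yy=y[x==c]; print(c,yy.max() if len(yy) else None,end='; ')
    print()
for d in(0,38,46): print(d,proj(ms,[[641.3,22.1,215-d]]))
E
```

```text
time: 23.5
tool_pos: [641.2, 22.1, 149.2]
tcp_rot: [-101.1, 89.9, -8.4]
ft_force: [-4.0, 0.0, 14.4]
finger_gap: -0.1
tool_pos: [641.2, 22.1, 149.2]
ft_force: [-4.3, -0.7, 16.0]
149 275 288 227 239
274 None; 276 236; 278 239; 280 239; 282 239; 284 239; 286 238; 288 236; 290 None; 
54 275 289 243 251
274 None; 276 247; 278 249; 280 251; 282 251; 284 251; 286 250; 288 248; 290 None; 
0 [[281.34081495 232.95206077]]
38 [[282.18985348 244.62829882]]
46 [[282.36299622 247.00638656]]
```

```bash
python3 -m jog '[[[0,0,0],[0,0,0],-1],[[0,0,0],[0,0,0],-1],[[0,0,0],[0,0,0],-1],[[0,0,0],[0,0,0],-1],[[0,0,0],[0,0,0],-1]]' |egrep 'pos|force'
python3 -m jog '[[[0,0,0.01],[0,0,0],-1],[[0,0,0.025],[0,0,0],-1],[[0,0,0.04],[0,0,0],-1],[[0,0,0.055],[0,0,0],-1],[[0,0,0.08],[0,0,0],-1]]' |egrep 'pos|force'
python3 -m jog '[[[0,0,0.01],[0,0,0],0],[[-0.03,-0.001,0.02],[0,0,0],0.5],[[-0.065,-0.003,0.02],[0,0,0],0.5],[[-0.1,-0.005,0.02],[0,0,0],0.5],[[-0.125,-0.006,0.02],[0,0,0],0.5]]'
python3 - <<'E'
from h import *
st();m=vision.camera_model("wrist");np.save("mw.npy",m['world_to_cam']);w=vision.snapshot("wrist");cv2.imwrite("pics/w27.png",w[:,:,::-1])
s=vision.snapshot("scene");cv2.imwrite("pics/s27.png",s[:,:,::-1])
E
```

```text
tool_pos: [641.2, 22.1, 149.2]
ft_force: [-4.5, 0.4, 15.6]
tool_pos: [638.5, 22.2, 223.9]
ft_force: [0.5, -0.2, -0.8]
time: 25.22
tool_pos: [513.2, 16.1, 245.7]
tcp_rot: [86.4, 89.8, 179.1]
ft_force: [-0.8, -0.2, 0.1]
finger_gap: 60.4
t25.22 pos [513.2  16.1 245.7] toolx [-0.003  0.    -1.   ] jawz [-0.048  0.999  0.   ] gap 60.4 F [-0.8 -0.2  0.1] q [ -3.9  -6.7  95.1  -0.   91.7 -96.7]
```

View pics/w27.png

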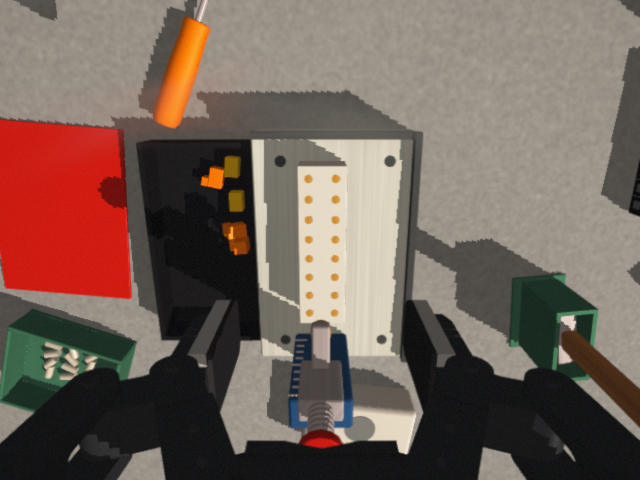

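View pics/s27.png

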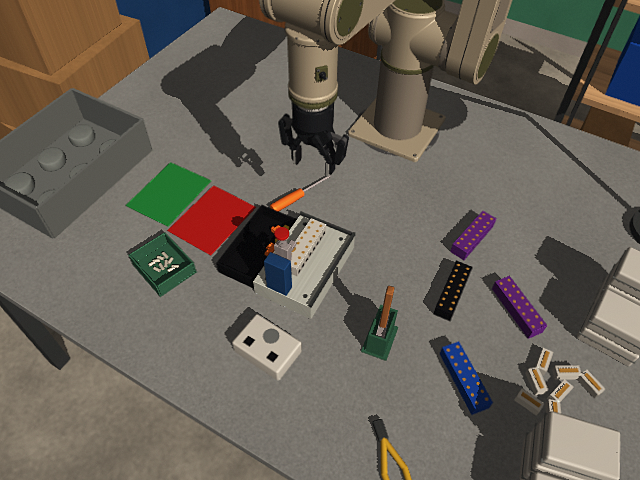

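Run:
```python
from h import *
m=vision.camera_model("wrist");m['world_to_cam']=np.load("mw.npy")
for z in (84,76):
    P=onz(m,[(308,180),(336,179),(337,313),(310,313)],z)[:,:2];d=P[2:].mean(0)-P[:2].mean(0);print(z,P.mean(0).round(1),'len',np.hypot(*d).round(1),'yaw',np.degrees(np.arctan2(d[1],d[0])).round(2))
mt=vision.camera_model("top");t=vision.snapshot("top");crop(t,390,530,190,300,5,"t27.png");st()
```

```text
84 [552.3  18.6] len 117.6 yaw 3.5
76 [555.   18.8] len 120.4 yaw 3.5
t25.37 pos [514.3  16.1 246.3] toolx [-0.001  0.    -1.   ] jawz [-0.048  0.999  0.   ] gap 64.2 F [ 0.2 -0.1  0.4] q [ -3.9  -6.6  95.   -0.   91.7 -96.7]
```

View pics/t27.png

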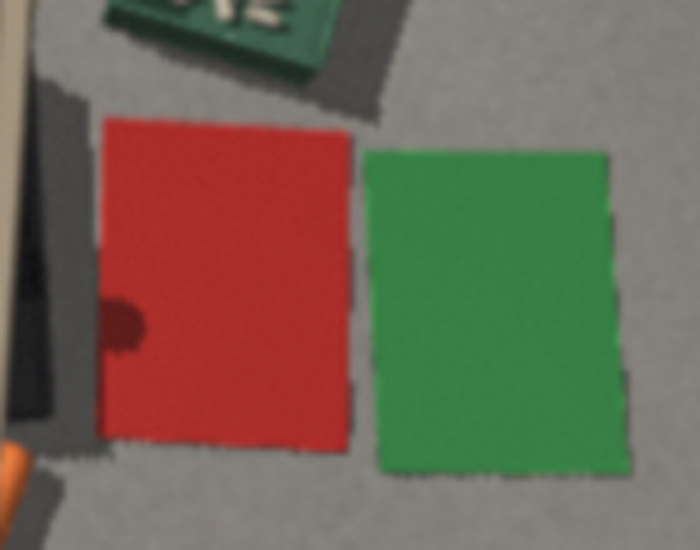

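Run:
```python
from h import *
s=cv2.imread("pics/s27.png")[:,:,::-1]
crop(s,270,335,210,285,10,"s28.png")
m=vision.camera_model("scene")
t=np.radians(3);c=np.array([553.7,18.4]);a=np.array([np.cos(t),np.sin(t)]);b=np.array([-np.sin(t),np.cos(t)])
for n,q in(('farleft',c+70*a+20*b),('nearleft',c-70*a+20*b),('farright',c+70*a-20*b)):
  for z in(50,74,82):
    p=proj(m,[[*q,z]])[0];print(n,z,((p-[270,210]+.5)*10-.5).round(0))
```

```text
farleft 50 [274. 676.]
farleft 74 [271. 614.]
farleft 82 [271. 594.]
nearleft 50 [560. 233.]
nearleft 74 [562. 169.]
nearleft 82 [562. 147.]
farright 50 [116. 606.]
farright 74 [111. 545.]
farright 82 [109. 523.]
```

View pics/s28.png

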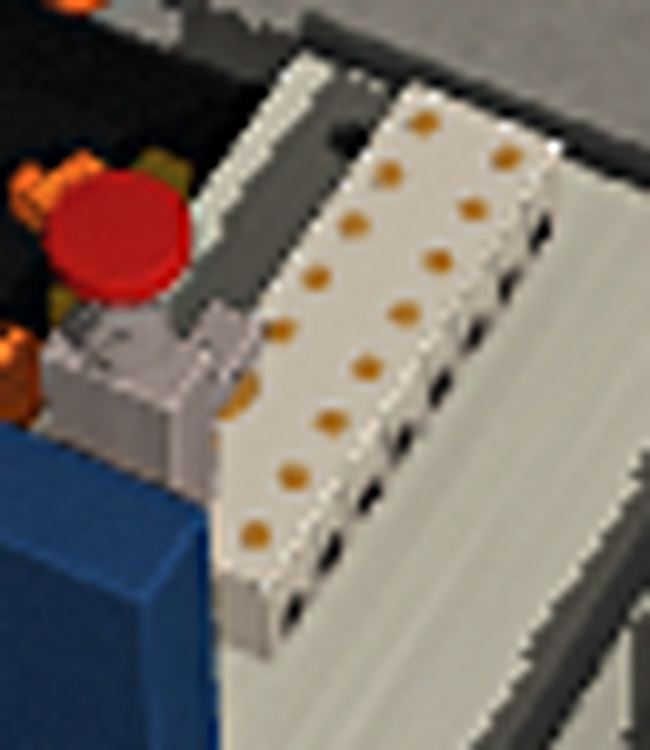

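Run:
```python
from h import *
mt=vision.camera_model("top");T=lambda x,y:((x+.5)/5-.5+390,(y+.5)/5-.5+190)
for n,c in(('red',[(105,119),(352,131),(348,452),(101,439)]),('green',[(365,151),(608,151),(631,474),(380,474)])):
    P=onz(mt,[T(*q) for q in c],4)[:,:2];d=(P[0]+P[1]-P[2]-P[3])/2;e=(P[0]+P[3]-P[1]-P[2])/2
    print(n,P.round(1).tolist(),P.mean(0).round(1),np.hypot(*d),np.hypot(*e),'yaw',np.degrees(np.arctan2(d[1],d[0])),np.degrees(np.arctan2(-e[0],e[1])))
ms=vision.camera_model("scene");s=cv2.imread("pics/s27.png")[:,:,::-1]
h=cv2.cvtColor(np.ascontiguousarray(s),cv2.COLOR_RGB2HSV)
for n,k in(('red',((h[...,0]<5)|(h[...,0]>174))&(h[...,1]>180)&(h[...,2]>60)),('green',(h[...,0]>50)&(h[...,0]<72)&(h[...,1]>140)&(h[...,2]>80))):
    k=k.astype(np.uint8);k[:, 260:]=0;k[:150]=0
    cs=max(cv2.findContours(k,cv2.RETR_EXTERNAL,cv2.CHAIN_APPROX_NONE)[0],key=cv2.contourArea)
    b=cv2.approxPolyDP(cs,6,True).reshape(-1,2);P=onz(ms,b,4);print(n,b.tolist(),P[:,:2].round(0).tolist(),P.mean(0).round(1))
```

```text
red [[647.1, -186.0], [642.8, -324.2], [463.5, -315.4], [468.4, -180.9]] [ 555.4 -251.6] 179.14115969121434 136.4122499571126 yaw -2.230154893545955 -1.9596416027837007
green [[631.4, -331.1], [634.0, -468.8], [453.5, -471.1], [451.8, -332.5]] [ 542.7 -400.9] 180.09618057996488 138.1713551919687 yaw 0.5943609701186275 0.9046772664522618
red [[214, 186], [167, 230], [209, 254], [255, 207]] [[464.0, -312.0], [641.0, -323.0], [647.0, -189.0], [469.0, -178.0]] [ 555.4 -250.6    4. ]
green [[210, 180], [170, 163], [126, 205], [168, 225]] [[452.0, -335.0], [456.0, -468.0], [631.0, -466.0], [628.0, -331.0]] [ 541.7 -399.7    4. ]
```

```bash
python3 -m jog '[[[0,0,-0.035],[0,0,0],0.6],[[0,0,-0.07],[0,0,0],0.6],[[0.002,0.001,-0.105],[0,0,0],0.6],[[0.006,0.001,-0.14],[0,0,0],0.6],[[0.012,0.001,-0.17],[0,0,0],0.6]]' |egrep 'pos|force'
python3 -m jog '[[[0.003,0,-0.015],[0,0,0],0.6],[[0.006,0,-0.03],[0,0,0],0.6],[[0.006,0,-0.035],[0,0,0],0.6],[[0.006,0,-0.035],[0,0,0],-1],[[0.006,0,-0.035],[0,0,0],-1]]'
python3 -m jog '[[[0,0,0],[0,0,0],-1],[[0,0,0],[0,0,0],-1],[[0,0,0],[0,0,0],-1]]' 40
python3 -m jog '[[[0,0,0.005],[0,0,0],-1],[[0,0,0.015],[0,0,0],-1],[[-0.01,0,0.022],[0,0,0],-1],[[-0.025,0,0.025],[0,0,0],-1],[[-0.045,0,0.03],[0,0,0],-1]]'
python3 - <<'E'
from h import *
st();w=vision.snapshot("wrist");cv2.imwrite("pics/w29.png",w[:,:,::-1])
s=vision.snapshot("scene");crop(s,230,400,130,310,4,"s29.png")
E
```

```text
tool_pos: [527.4, 17.2, 73.9]
ft_force: [0.2, -0.9, -0.3]
time: 26.2
tool_pos: [534.2, 17.1, 42.1]
tcp_rot: [85.0, 90.0, 177.8]
ft_force: [0.0, 0.4, -0.1]
finger_gap: 45.3
time: 26.45
tool_pos: [534.8, 17.1, 43.1]
tcp_rot: [-96.8, 89.9, -4.1]
ft_force: [-0.5, -0.2, -0.7]
finger_gap: 38.9
time: 26.87
tool_pos: [489.7, 17.0, 73.6]
tcp_rot: [-97.3, 89.9, -4.6]
ft_force: [-0.1, -0.3, -0.3]
finger_gap: 39.0
t26.87 pos [489.7  17.   73.6] toolx [ 0.002 -0.    -1.   ] jawz [-0.048  0.999 -0.   ] gap 39.0 F [-0.1 -0.3 -0.3] q [ -4.   -3.9 110.8  -0.   72.9 -96.8]
```

View pics/w29.png

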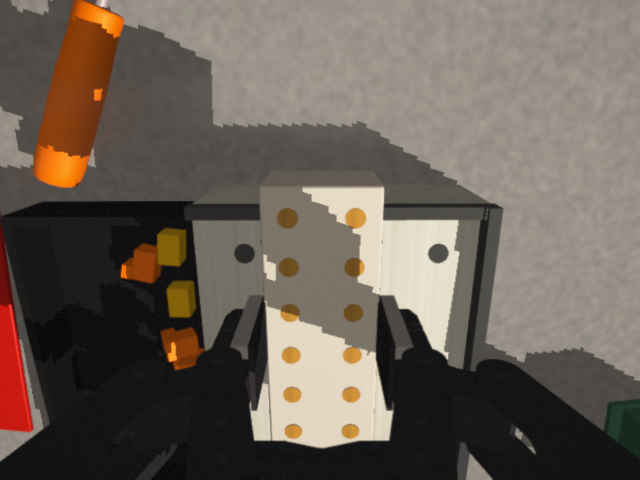

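View pics/s29.png

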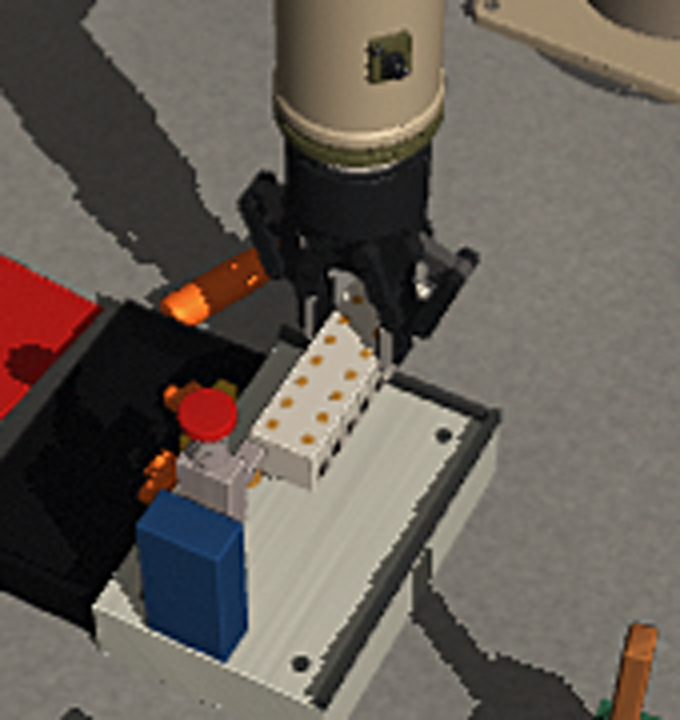

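```bash
python3 -m jog '[[[0,-0.01,0.03],[0,0,0],-1],[[0,-0.045,0.04],[0,0,-0.02],-1],[[0,-0.085,0.04],[0,0,-0.05],-1],[[0,-0.125,0.04],[0,0,-0.087],-1],[[0.005,-0.16,0.04],[0,0,-0.087],-1]]' |egrep 'pos|force'
python3 -m jog '[[[0.01,-0.036,0],[0,0,0],-1],[[0.02,-0.072,0],[0,0,0],-1],[[0.03,-0.108,0],[0,0,0],-1],[[0.04,-0.1435,-0.02],[0,0,0],-1],[[0.04,-0.1435,-0.05],[0,0,0],-1]]' |egrep 'pos|force'
python3 -m jog '[[[0,0,-0.02],[0,0,0],-1],[[0,0,-0.035],[0,0,0],-1],[[0,0,-0.035],[0,0,0],-1]]'
python3 - <<'E'
from h import *
st();w=vision.snapshot("wrist");cv2.imwrite("pics/w30.png",w[:,:,::-1])
s=vision.snapshot("scene");crop(s,110,310,120,270,4,"s30.png")
E
```

```text
tool_pos: [494.4, -145.3, 113.6]
ft_force: [-0.0, -0.0, -0.7]
tool_pos: [538.5, -295.3, 66.8]
ft_force: [1.3, -0.4, -0.6]
time: 28.05
tool_pos: [531.6, -285.4, 23.1]
tcp_rot: [58.9, 89.6, 146.6]
ft_force: [-1.5, 1.2, -0.9]
finger_gap: 38.3
t28.05 pos [ 531.6 -285.4   23.1] toolx [-0.005  0.003 -1.   ] jawz [0.04  0.999 0.003] gap 38.3 F [-1.5  1.2 -0.9] q [ -33.1   17.1   93.8    0.    69.4 -120.8]
```

View pics/w30.png

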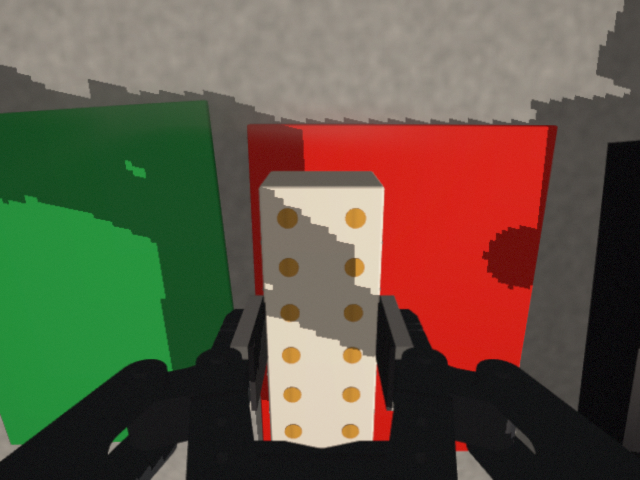

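View pics/s30.png

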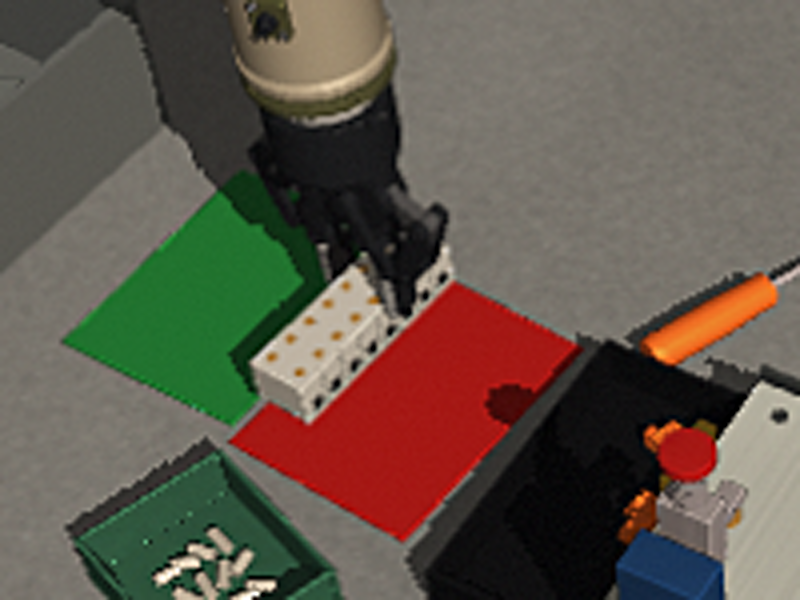

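```bash
python3 -m jog '[[[0,0,-0.015],[0,0,0],-1],[[0,0,-0.025],[0,0,0],-1],[[0,0,-0.03],[0,0,0],-1],[[0,0,-0.031],[0,0,0],-1],[[0,0,-0.031],[0,0,0],-1]]' |egrep 'pos|force'
python3 -m jog '[[[0,0,0],[0,0,0],-1],[[0,0,0],[0,0,0],0],[[0,0,0],[0,0,0],0.3],[[0,0,0],[0,0,0],0.3],[[0,0,0.02],[0,0,0],0.3]]'
python3 -m jog '[[[0,0,0.04],[0,0,0],0.3],[[0,0,0.08],[0,0,0],0.5],[[0,0,0.12],[0,0,0],1],[[0,0,0.16],[0,0,0],1],[[0,0,0.19],[0,0,0],1]]'
python3 - <<'E'
from h import *
st();w=vision.snapshot("wrist");cv2.imwrite("pics/w31.png",w[:,:,::-1])
s=vision.snapshot("scene");cv2.imwrite("pics/s31.png",s[:,:,::-1])
E
```

```text
tool_pos: [534.6, -286.6, -3.0]
ft_force: [0.3, -0.3, -1.1]
time: 28.98
tool_pos: [531.0, -284.5, 11.9]
tcp_rot: [59.3, 89.6, 147.0]
ft_force: [-1.1, 0.0, -1.2]
finger_gap: 55.5
time: 29.4
tool_pos: [534.7, -286.9, 210.4]
tcp_rot: [-121.4, 89.8, -33.6]
ft_force: [0.6, -0.8, -0.7]
finger_gap: 85.6
t29.40 pos [ 534.7 -286.9  210.4] toolx [ 0.003 -0.002 -1.   ] jawz [ 0.039  0.999 -0.002] gap 85.6 F [ 0.6 -0.8 -0.7] q [ -33.1    8.1   83.8   -0.    87.8 -120.8]
```

View pics/w31.png

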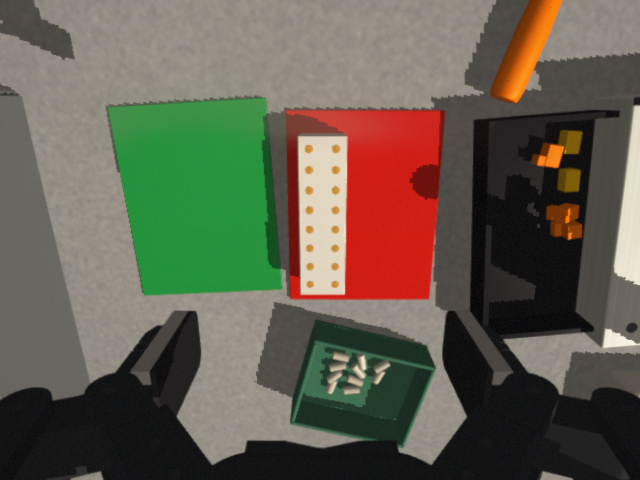

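View pics/s31.png

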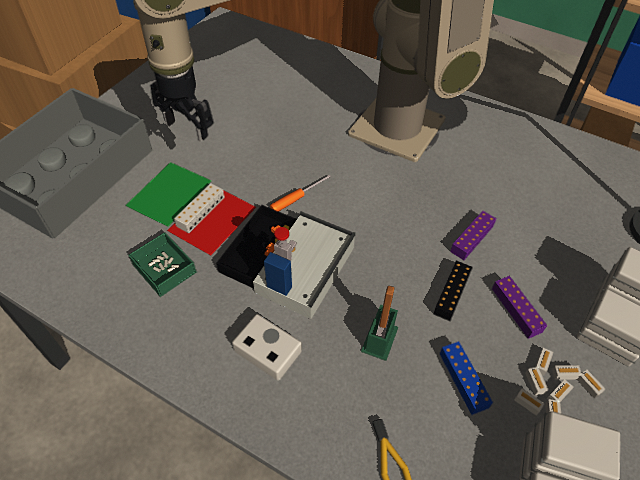

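Run:
```python
from h import *
t=vision.snapshot("top");crop(t,400,530,190,300,6,"t32.png");crop(t,190,280,230,320,6,"t32b.png")
```

```text
(no output)
```

View pics/t32.png

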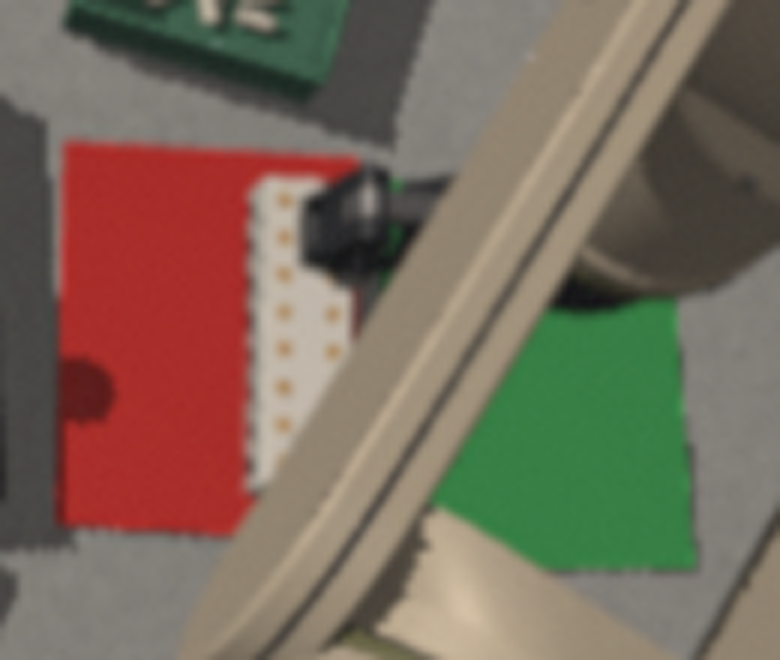

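View pics/t32b.png

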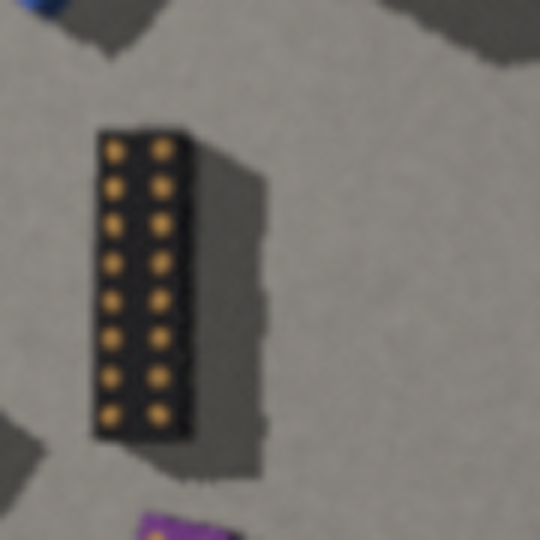

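```bash
python3 -m jog '[[[-0.006,0.04,0.01],[0,0,0.02],1],[[-0.012,0.08,0.02],[0,0,0.04],1],[[-0.018,0.12,0.03],[0,0,0.06],1],[[-0.024,0.16,0.03],[0,0,0.09],1],[[-0.03,0.2,0.03],[0,0,0.09],1]]' |egrep 'pos|force'
python3 -m jog '[[[-0.006,0.04,0],[0,0,0],1],[[-0.012,0.08,0],[0,0,0],1],[[-0.018,0.12,0],[0,0,0],1],[[-0.024,0.16,0],[0,0,0],1],[[-0.03,0.2,0],[0,0,0],1]]' |egrep 'pos|force'
python3 -m jog '[[[-0.006,0.04,0],[0,0,0],1],[[-0.012,0.08,0],[0,0,0],1],[[-0.018,0.12,0],[0,0,0],1],[[-0.024,0.16,0],[0,0,0],1],[[-0.038,0.195,0],[0,0,0],1]]' |egrep 'pos|force'
python3 -m jog '[[[0,0.02,0],[0,0,0],1],[[0,0.04,0],[0,0,0],1],[[0,0.04,0],[0,0,0],1],[[0,0.04,0],[0,0,0],1]]' |egrep 'pos|force'
python3 - <<'E'
from h import *
st();m=vision.camera_model("wrist");np.save("mw.npy",m['world_to_cam']);w=vision.snapshot("wrist");cv2.imwrite("pics/w33.png",w[:,:,::-1])
E
```

```text
tool_pos: [503.0, -84.8, 234.9]
ft_force: [-0.0, 0.9, 0.1]
tool_pos: [472.4, 115.3, 234.1]
ft_force: [1.0, 0.4, 1.2]
tool_pos: [435.0, 310.4, 233.8]
ft_force: [1.5, 0.9, -0.4]
tool_pos: [434.9, 348.8, 233.9]
ft_force: [0.0, 0.2, -0.1]
t31.13 pos [434.9 348.8 233.9] toolx [-0.003 -0.002 -1.   ] jawz [-0.053  0.999 -0.002] gap 85.3 F [ 0.   0.2 -0.1] q [ 33.5   0.5  89.5  -0.   90.3 -59.6]
```

View pics/w33.png

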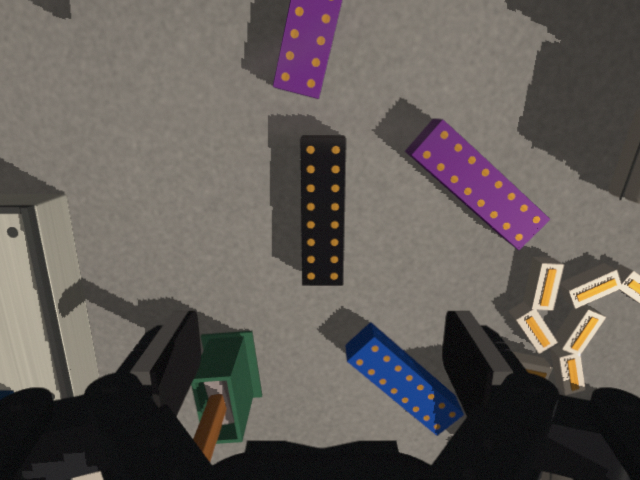

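Run:
```python
from h import *
m=vision.camera_model("wrist");m['world_to_cam']=np.load("mw.npy")
for z in (34,26):
    P=onz(m,[(310.5,150),(336,150),(335,276),(311,276)],z)[:,:2];d=P[2:].mean(0)-P[:2].mean(0);print(z,P.mean(0).round(1),'len',np.hypot(*d).round(1),'yaw',np.degrees(np.arctan2(d[1],d[0])).round(2))
print(onz(m,[(275,88),(319,98),(410,152)],30))
```

```text
34 [454.8 350.5] len 117.8 yaw 3.07
26 [456.9 350.6] len 120.3 yaw 3.07
[[347.1010488  303.91725853  30.        ]
 [353.17299384 341.32774552  30.        ]
 [393.89452361 423.43794335  30.        ]]
```

```bash
python3 -m jog '[[[0,0,-0.04],[0,0,0],1],[[0,0,-0.08],[0,0,0],1],[[0,0,-0.12],[0,0,0],1],[[0,0,-0.155],[0,0,0],1],[[0,0,-0.19],[0,0,0],1]]' |egrep 'pos|force'
python3 -m jog '[[[0,0,-0.02],[0,0,0],1],[[0,0,-0.04],[0,0,0],1],[[0,0,-0.054],[0,0,0],1],[[0,0,-0.054],[0,0,0],1],[[0,0,-0.054],[0,0,0],1]]' |egrep 'pos|force'
python3 -m jog '[[[0,0,0],[0,0,0],-1],[[0,0,0],[0,0,0],-1],[[0,0,0],[0,0,0],-1],[[0,0,0],[0,0,0],-1],[[0,0,0],[0,0,0],-1]]' 40
python3 - <<'E'
from h import *
st();w=vision.snapshot("wrist");cv2.imwrite("pics/w34.png",w[:,:,::-1])
E
```

```text
tool_pos: [435.6, 346.6, 43.6]
ft_force: [1.0, -0.1, -0.2]
tool_pos: [435.3, 346.8, -9.0]
ft_force: [0.4, 0.1, 1.3]
time: 32.43
tool_pos: [436.9, 349.2, -6.5]
tcp_rot: [-64.1, 89.9, 28.8]
ft_force: [-0.4, -1.3, 6.2]
finger_gap: 39.1
t32.43 pos [436.9 349.2  -6.5] toolx [ 0.002  0.001 -1.   ] jawz [-0.051  0.999  0.001] gap 39.1 F [-0.4 -1.3  6.2] q [ 33.4  12.8 102.4  -0.   64.6 -59.6]
```

View pics/w34.png

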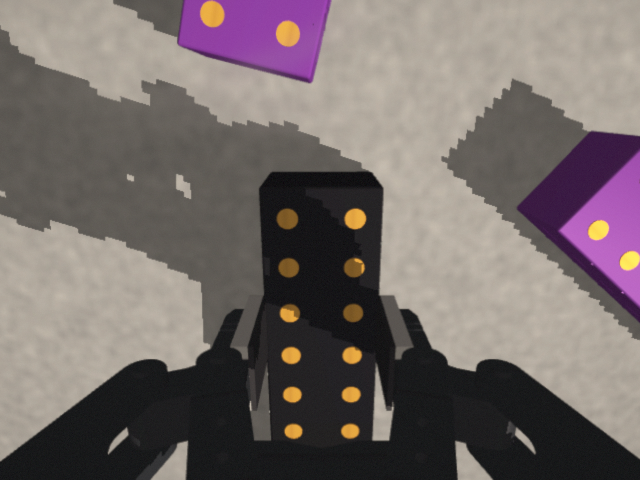

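```bash
python3 -m jog '[[[0,0,0.01],[0,0,0],-1],[[0,0,0.03],[0,0,0],-1],[[0,0,0.05],[0,0,0],-1],[[0,0,0.072],[0,0,0],-1],[[0,-0.02,0.072],[0,0,0],-1]]' |egrep 'pos|force'
python3 -m jog '[[[0.005,-0.035,0],[0,0,0],-1],[[0.01,-0.07,0],[0,0,0],-1],[[0.015,-0.105,0],[0,0,0],-1],[[0.02,-0.14,0],[0,0,0],-1],[[0.025,-0.175,0],[0,0,0],-1]]' |egrep 'pos|force'
python3 -m jog '[[[0.005,-0.03,0],[0,0,0],-1],[[0.015,-0.06,0],[0,0,0],-1],[[0.027,-0.09,0],[0,0,0],-1],[[0.04,-0.115,-0.005],[0,0,0],-1],[[0.05,-0.137,-0.01],[0,0,0],-1]]' |egrep 'pos|force'
python3 -m jog '[[[0.01,0,-0.003],[0,0,0],-1],[[0.023,0,-0.003],[0,0,0],-1],[[0.023,0,-0.003],[0,0,0],-1],[[0.023,0,-0.003],[0,0,0],-1]]'
python3 - <<'E'
from h import *
st();w=vision.snapshot("wrist");cv2.imwrite("pics/w35.png",w[:,:,::-1])
s=vision.snapshot("scene");crop(s,230,400,160,310,4,"s35.png")
E
```

```text
tool_pos: [438.9, 332.7, 70.3]
ft_force: [1.9, 0.4, -0.3]
tool_pos: [460.9, 152.2, 64.8]
ft_force: [0.3, -0.3, -0.8]
tool_pos: [512.2, 14.6, 55.2]
ft_force: [0.5, -0.7, -1.4]
time: 34.07
tool_pos: [534.1, 16.6, 51.4]
tcp_rot: [-25.8, 90.0, 67.1]
ft_force: [-1.0, -0.5, -1.5]
finger_gap: 39.0
t34.07 pos [534.1  16.6  51.4] toolx [ 0.  0. -1.] jawz [-0.051  0.999  0.   ] gap 39.0 F [-1.  -0.5 -1.5] q [ -3.7   4.7 104.7   0.   70.6 -96.7]
```

View pics/w35.png

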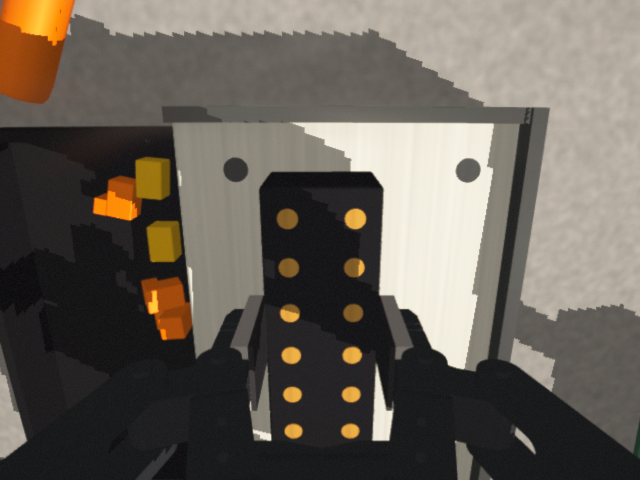

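View pics/s35.png

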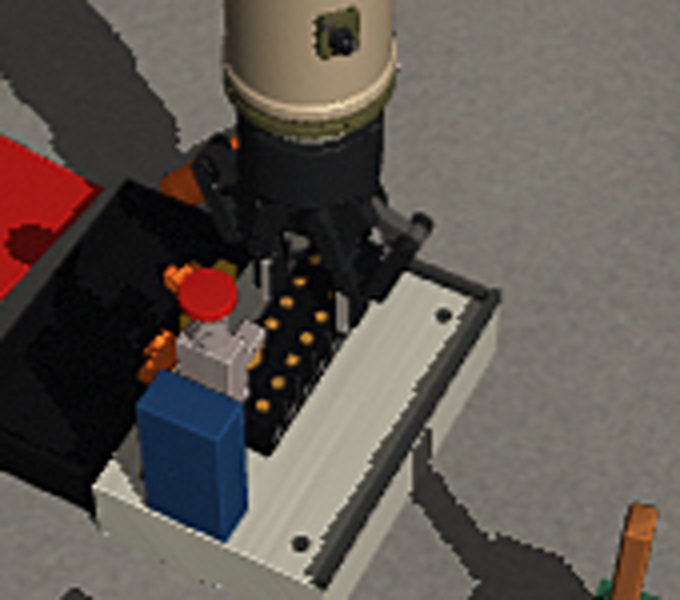

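```bash
python3 -m jog '[[[0,0,-0.004],[0,0,0],-1],[[0,0,-0.0085],[0,0,0],-1],[[0,0,-0.0085],[0,0,0],-1],[[0,0,-0.0085],[0,0,0],0],[[0,0,-0.0085],[0,0,0],0.5]]' |egrep 'pos|force'
python3 -m jog '[[[0,0,0],[0,0,0],0.5],[[-0.01,0,0.03],[0,0,0],0.5],[[-0.02,0,0.065],[0,0,0],0.5],[[-0.02,0,0.1],[0,0,0],0.5],[[-0.02,0,0.135],[0,0,0],0.5]]' |egrep 'pos|force'
python3 -m jog '[[[0,0,0.03],[0,0,0],-1],[[0.01,0,0.05],[0,0,0],-1],[[0.04,0.001,0.055],[0,0,0],-1],[[0.075,0.003,0.055],[0,0,0],-1],[[0.11,0.004,0.055],[0,0,0],-1]]' |egrep 'pos|force'
python3 -m jog '[[[0.01,0.001,0],[0,0,0],-1],[[0.017,0.001,0],[0,0,0],-1],[[0.017,0.001,0],[0,0,0],-1],[[0.017,0.001,0],[0,0,0],-1]]'
python3 - <<'E'
from h import *
st();w=vision.snapshot("wrist");cv2.imwrite("pics/w36.png",w[:,:,::-1])
s=vision.snapshot("scene");cv2.imwrite("pics/s36.png",s[:,:,::-1]);crop(s,230,400,130,310,4,"s36c.png")
E
```

```text
tool_pos: [533.7, 16.8, 42.3]
ft_force: [-0.4, 0.5, -0.4]
tool_pos: [512.8, 16.7, 178.4]
ft_force: [0.8, 0.7, -0.2]
tool_pos: [625.7, 20.8, 233.9]
ft_force: [0.1, 0.6, 0.5]
time: 35.75
tool_pos: [640.5, 21.5, 232.2]
tcp_rot: [91.7, 90.0, -175.3]
ft_force: [-0.4, 0.3, 0.5]
finger_gap: -0.2
t35.75 pos [640.5  21.5 232.2] toolx [-0.001 -0.    -1.   ] jawz [-0.051  0.999 -0.   ] gap -0.2 F [-0.4  0.3  0.5] q [ -2.7  13.3  75.8  -0.   91.  -95.6]
```

View pics/s36c.png

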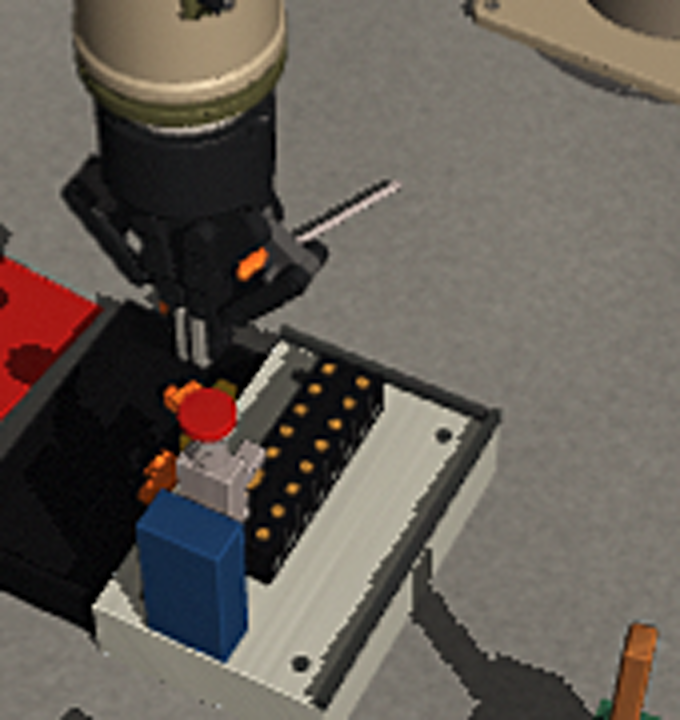

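View pics/w36.png

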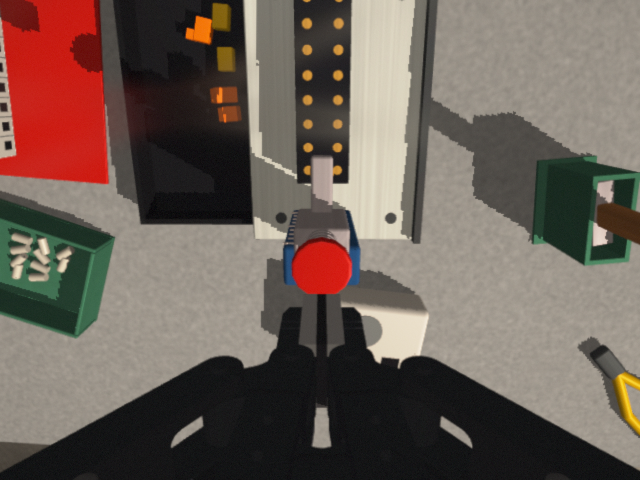

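```bash
python3 -m jog '[[[0,0,-0.012],[0,0,0],-1],[[0,0,-0.024],[0,0,0],-1],[[0,0,-0.034],[0,0,0],-1],[[0,0,-0.044],[0,0,0],-1],[[0,0,-0.052],[0,0,0],-1]]'|egrep 'pos|force'
python3 -m jog '[[[0,0,-0.007],[0,0,0],-1],[[0,0,-0.014],[0,0,0],-1],[[0,0,-0.02],[0,0,0],-1],[[0,0,-0.025],[0,0,0],-1],[[0,0,-0.028],[0,0,0],-1]]'|egrep 'pos|force'
for i in 1 2 ; do python3 -m jog '[[[0,0,-0.001],[0,0,0],-1],[[0,0,-0.002],[0,0,0],-1],[[0,0,-0.002],[0,0,0],-1]]' | egrep 'pos|force'; done
```

```text
tool_pos: [640.0, 21.6, 178.4]
ft_force: [-3.0, 0.3, 2.2]
tool_pos: [640.8, 21.6, 151.9]
ft_force: [-3.5, 0.2, 3.1]
tool_pos: [641.1, 21.6, 150.7]
ft_force: [-4.5, -0.1, 4.1]
tool_pos: [641.3, 21.6, 149.3]
ft_force: [-3.2, 0.4, 6.4]
```

```bash
python3 -m jog '[[[0,0,-0.001],[0,0,0],-1],[[0,0,-0.0015],[0,0,0],-1],[[0,0,-0.0015],[0,0,0],-1],[[0,0,-0.0015],[0,0,0],-1],[[0,0,-0.0015],[0,0,0],-1]]'|egrep 'pos|force'
for i in 1 2 3; do python3 -m jog '[[[0,0,0],[0,0,0],-1],[[0,0,0],[0,0,0],-1],[[0,0,0],[0,0,0],-1],[[0,0,0],[0,0,0],-1],[[0,0,0],[0,0,0],-1]]' |egrep 'pos|force|time'; done
python3 - <<'E'
from h import *
s=vision.snapshot("scene");crop(s,255,325,210,280,8,"s37.png")
up=cv2.imread("pics/s36.png")[:,:,::-1]
for im in(up,s):
    h=cv2.cvtColor(np.ascontiguousarray(im),cv2.COLOR_RGB2HSV);k=((h[...,0]<5)|(h[...,0]>174))&(h[...,1]>180)&(h[...,2]>120)
    k[:, :262]=0;k[:,300:]=0;k[:215]=0
    y,x=np.nonzero(k);print([(c,y[x==c].max()) for c in range(276,290,2)])
E
```

```text
tool_pos: [641.5, 21.6, 149.2]
ft_force: [-7.7, -0.2, 13.4]
time: 38.02
tool_pos: [641.5, 21.6, 149.2]
ft_force: [-8.4, 0.4, 14.4]
time: 38.43
tool_pos: [641.5, 21.6, 149.2]
ft_force: [-7.9, -0.2, 14.7]
time: 38.85
tool_pos: [641.5, 21.6, 149.2]
ft_force: [-7.3, 0.3, 13.8]
[(276, np.int64(236)), (278, np.int64(239)), (280, np.int64(239)), (282, np.int64(239)), (284, np.int64(239)), (286, np.int64(238)), (288, np.int64(236))]
[(276, np.int64(247)), (278, np.int64(249)), (280, np.int64(251)), (282, np.int64(251)), (284, np.int64(251)), (286, np.int64(250)), (288, np.int64(248))]
```

View pics/s37.png

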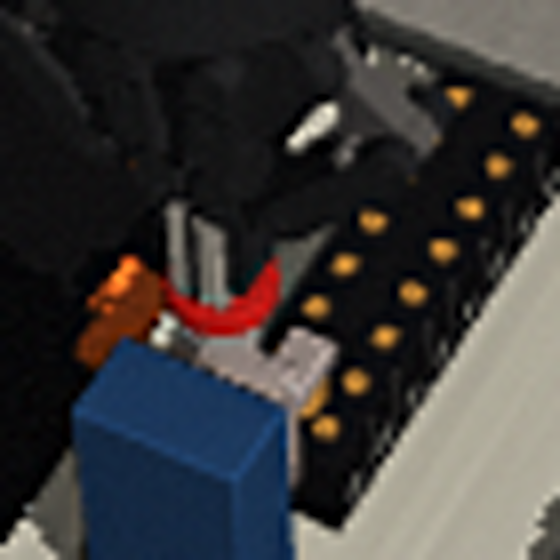

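```bash
python3 -m jog '[[[0,0,0.01],[0,0,0],-1],[[0,0,0.025],[0,0,0],-1],[[0,0,0.04],[0,0,0],-1],[[0,0,0.055],[0,0,0],-1],[[0,0,0.08],[0,0,0],-1]]' |egrep 'pos|force'
python3 -m jog '[[[0,0,0.01],[0,0,0],0],[[-0.03,-0.001,0.02],[0,0,0],0.5],[[-0.065,-0.003,0.02],[0,0,0],0.5],[[-0.1,-0.005,0.02],[0,0,0],0.5],[[-0.125,-0.005,0.02],[0,0,0],0.5]]'
python3 - <<'E'
from h import *
st();m=vision.camera_model("wrist");np.save("mw.npy",m['world_to_cam']);w=vision.snapshot("wrist");cv2.imwrite("pics/w38.png",w[:,:,::-1])
E
```

```text
tool_pos: [640.1, 21.6, 225.1]
ft_force: [0.3, -1.1, -0.6]
time: 39.73
tool_pos: [514.2, 16.4, 246.5]
tcp_rot: [172.2, 90.0, -94.9]
ft_force: [-0.9, -0.4, 0.9]
finger_gap: 60.6
t39.73 pos [514.2  16.4 246.5] toolx [-0. -0. -1.] jawz [-0.051  0.999 -0.   ] gap 60.6 F [-0.9 -0.4  0.9] q [ -3.9  -6.7  95.   -0.   91.7 -96.8]
```

View pics/w38.png

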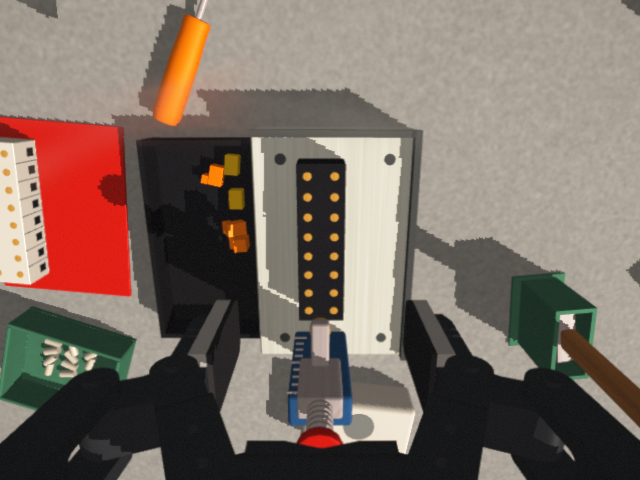

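```bash
python3 -m jog '[[[0,0,-0.035],[0,0,0],0.6],[[0,0,-0.07],[0,0,0],0.6],[[0.002,0,-0.105],[0,0,0],0.6],[[0.006,0,-0.14],[0,0,0],0.6],[[0.012,0,-0.17],[0,0,0],0.6]]' |egrep 'pos|force'
python3 -m jog '[[[0.003,0,-0.015],[0,0,0],0.6],[[0.006,0,-0.03],[0,0,0],0.6],[[0.006,0,-0.035],[0,0,0],0.6],[[0.006,0,-0.035],[0,0,0],-1],[[0.006,0,-0.035],[0,0,0],-1]]' |egrep 'pos|force'
python3 -m jog '[[[0,0,0],[0,0,0],-1],[[0,0,0],[0,0,0],-1],[[0,0,0],[0,0,0],-1]]' 40
python3 -m jog '[[[0,0,0.005],[0,0,0],-1],[[0,0,0.015],[0,0,0],-1],[[-0.01,0,0.022],[0,0,0],-1],[[-0.025,0,0.025],[0,0,0],-1],[[-0.045,0,0.03],[0,0,0],-1]]'
python3 -m jog '[[[0,-0.01,0.03],[0,0,0],-1],[[0,-0.045,0.04],[0,0,-0.02],-1],[[0,-0.085,0.04],[0,0,-0.05],-1],[[0,-0.125,0.04],[0,0,-0.088],-1],[[0.005,-0.16,0.04],[0,0,-0.09],-1]]'
python3 - <<'E'
from h import *
st();w=vision.snapshot("wrist");cv2.imwrite("pics/w39.png",w[:,:,::-1])
E
```

```text
tool_pos: [527.2, 16.6, 74.4]
ft_force: [0.8, -0.7, -0.2]
tool_pos: [534.1, 16.6, 42.3]
ft_force: [-0.0, -0.6, 0.2]
time: 40.87
tool_pos: [534.8, 16.5, 43.2]
tcp_rot: [-96.6, 89.9, -3.7]
ft_force: [-0.1, -0.9, 3.8]
finger_gap: 38.6
time: 41.28
tool_pos: [489.7, 16.5, 73.5]
tcp_rot: [-96.6, 89.9, -3.7]
ft_force: [0.2, 0.1, -0.4]
finger_gap: 39.0
time: 41.7
tool_pos: [493.9, -145.6, 113.9]
tcp_rot: [-120.2, 89.9, -32.6]
ft_force: [0.3, 0.7, -1.6]
finger_gap: 38.9
t41.70 pos [ 493.9 -145.6  113.9] toolx [ 0.002 -0.001 -1.   ] jawz [ 0.041  0.999 -0.001] gap 38.9 F [ 0.3  0.7 -1.6] q [ -22.1   -2.4  104.9   -0.    77.3 -109.8]
```

View pics/w39.png

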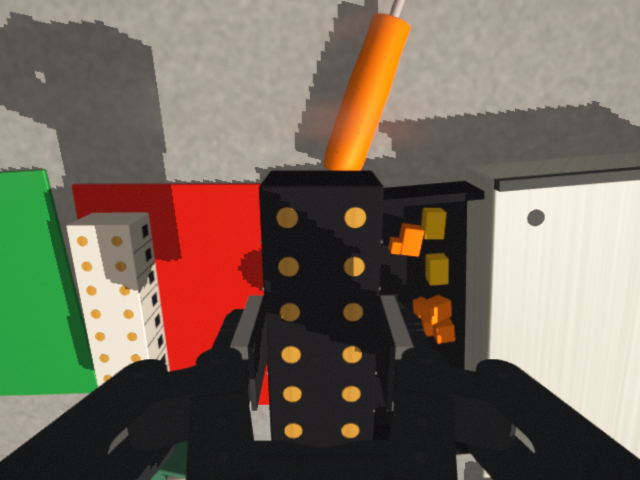

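```bash
python3 -m jog '[[[0.012,-0.025,0],[0,0,0],-1],[[0.03,-0.05,0],[0,0,0],-1],[[0.043,-0.072,-0.01],[0,0,0],-1],[[0.043,-0.072,-0.04],[0,0,0],-1],[[0.043,-0.072,-0.07],[0,0,0],-1]]'|egrep 'pos|force'
python3 -m jog '[[[0,0,-0.01],[0,0,0],-1],[[0,0,-0.015],[0,0,0],-1],[[0,0,-0.015],[0,0,0],-1]]'
python3 - <<'E'
from h import *
st();w=vision.snapshot("wrist");cv2.imwrite("pics/w40.png",w[:,:,::-1]);s=vision.snapshot("scene");crop(s,110,310,120,270,4,"s40.png")
E
```

```text
tool_pos: [539.7, -218.0, 44.3]
ft_force: [-0.6, 0.9, -1.8]
time: 42.42
tool_pos: [536.3, -214.9, 26.6]
tcp_rot: [66.0, 89.9, 153.8]
ft_force: [0.1, 0.6, -1.4]
finger_gap: 39.0
t42.42 pos [ 536.3 -214.9   26.6] toolx [-0.002  0.001 -1.   ] jawz [0.038 0.999 0.001] gap 39.0 F [ 0.1  0.6 -1.4] q [ -26.9   13.    98.3   -0.    68.8 -114.7]
```

View pics/w40.png

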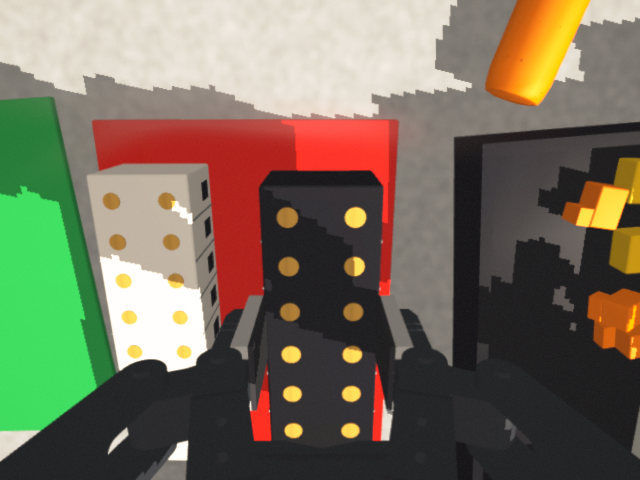

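View pics/s40.png

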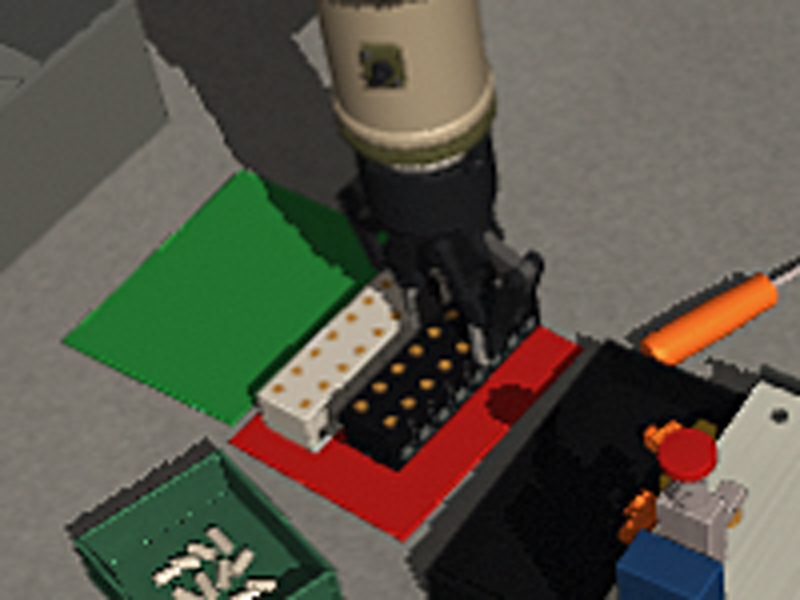

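```bash
python3 -m jog '[[[0,0.002,-0.01],[0,0,0],-1],[[0,0.002,-0.018],[0,0,0],-1],[[0,0.002,-0.025],[0,0,0],-1],[[0,0.002,-0.03],[0,0,0],-1],[[0,0.002,-0.031],[0,0,0],-1]]' |egrep 'pos|force'
python3 -m jog '[[[0,0,0],[0,0,0],-1],[[0,0,0],[0,0,0],0],[[0,0,0],[0,0,0],0.15],[[0,0,0],[0,0,0],0.15],[[0,0,0.01],[0,0,0],0.15]]'
python3 -m jog '[[[0,0,0.03],[0,0,0],0.15],[[0,0,0.07],[0,0,0],0.15],[[0,0,0.11],[0,0,0],0.5],[[0,0,0.15],[0,0,0],1],[[0,0,0.19],[0,0,0],1]]'
python3 -m jog '[[[-0.01,0.04,0.01],[0,0,0],1],[[-0.02,0.08,0.02],[0,0,0],1],[[-0.03,0.12,0.03],[0,0,0],1],[[-0.04,0.16,0.03],[0,0,0],1],[[-0.05,0.2,0.03],[0,0,0],1]]'
python3 -m jog '[[[-0.01,0.04,0],[0,0,0],1],[[-0.02,0.08,0],[0,0,0],1],[[-0.03,0.12,0],[0,0,0],1],[[-0.04,0.16,0],[0,0,0],1],[[-0.05,0.2,0],[0,0,0],1]]'
python3 - <<'E'
from h import *
st();t=vision.snapshot("top");s=vision.snapshot("scene");crop(t,400,530,190,300,6,"t41.png");cv2.imwrite("pics/s41.png",s[:,:,::-1]);cv2.imwrite("pics/t41f.png",t[:,:,::-1])
E
```

```text
tool_pos: [536.6, -213.1, -3.3]
ft_force: [-11.7, 5.6, 23.0]
time: 43.35
tool_pos: [535.2, -212.5, 3.8]
tcp_rot: [65.7, 89.8, 153.5]
ft_force: [-0.6, -0.5, -0.4]
finger_gap: 49.2
time: 43.77
tool_pos: [536.7, -213.3, 198.6]
tcp_rot: [-115.4, 90.0, -27.6]
ft_force: [1.2, -0.6, -0.6]
finger_gap: 82.7
time: 44.18
tool_pos: [487.1, -13.3, 227.9]
tcp_rot: [-93.9, 89.8, -6.1]
ft_force: [0.9, 0.8, -0.3]
finger_gap: 85.2
time: 44.6
tool_pos: [436.4, 187.1, 227.0]
tcp_rot: [-71.9, 89.9, 15.9]
ft_force: [0.5, 0.5, 0.9]
finger_gap: 85.7
t44.60 pos [436.4 187.1 227. ] toolx [ 0.001  0.    -1.   ] jawz [0.039 0.999 0.   ] gap 85.7 F [0.5 0.5 0.9] q [ 17.  -12.9 102.5  -0.   90.3 -70.8]
```

View pics/t41.png

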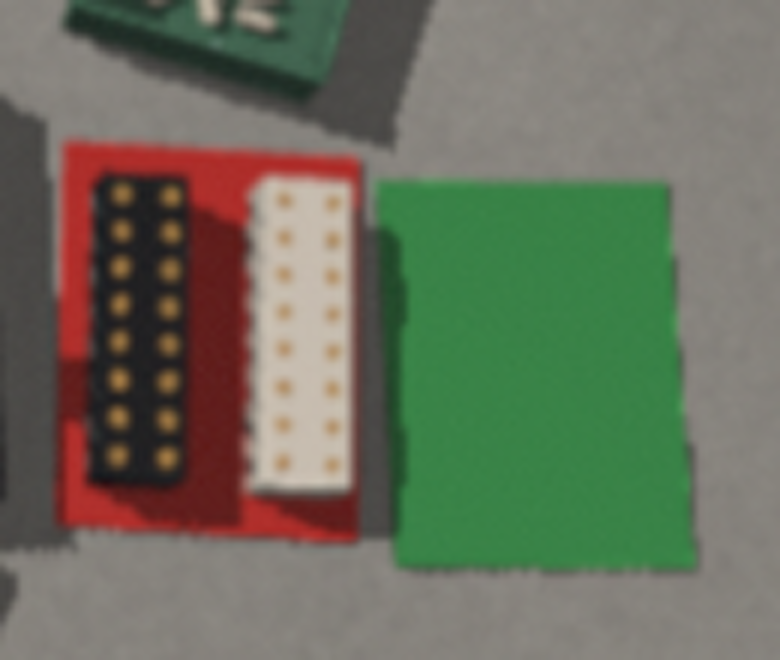

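View pics/s41.png

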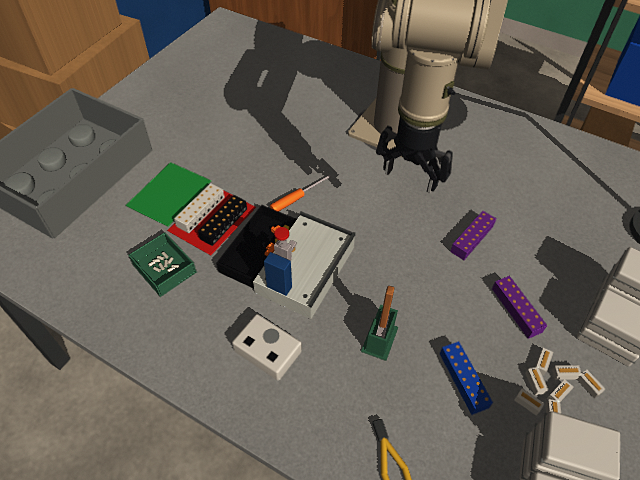

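View pics/t41f.png

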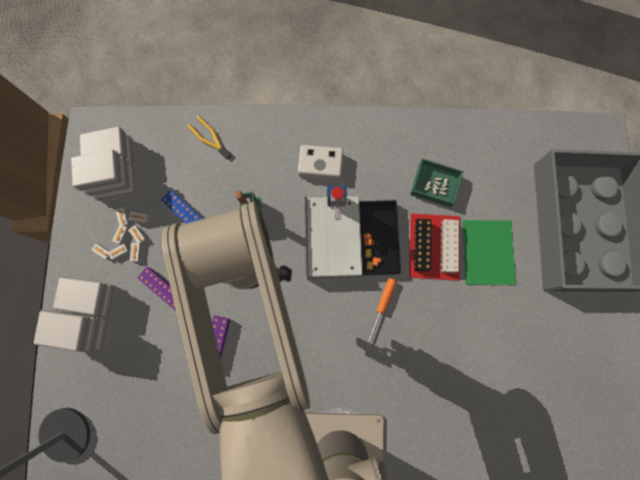

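```bash
python3 -m jog '[[[0,0,0],[0,0,0],1],[[0,0,0],[0,0,0],1],[[0,0,0],[0,0,0],1],[[0,0,0],[0,0,0],1],[[0,0,0],[0,0,0],1]]' | head -2
python3 - <<'E'
from h import *
mt=vision.camera_model("top");T=lambda x,y:((x+.5)/6-.5+400,(y+.5)/6-.5+190)
c=np.array([555.4,-251.2]);t=np.radians(-2.1);Rm=np.array([[np.cos(t),np.sin(t)],[-np.sin(t),np.cos(t)]])
for n,q in(('b',[(122,195),(172,196),(167,458),(118,457)]),('w',[(286,201),(334,203),(333,464),(284,463)])):
    P=onz(mt,[T(*a) for a in q],38)[:,:2]
    L=(Rm@(P-c).T).T;print(n,L.round(1).tolist(),'centre',L.mean(0).round(1))
E
python3 - <<'E'
from bench import order
print(order.hand_in())
E
```

```text
time: 45.12
tool_pos: [437.7, 184.1, 226.0]
b [[57.7, 48.6], [58.4, 26.0], [-60.4, 26.8], [-61.1, 48.4]] centre [-1.4 37.5]
w [[58.9, -25.5], [59.2, -47.2], [-59.2, -46.9], [-59.9, -25.2]] centre [ -0.2 -36.2]
the job is handed in; nothing more can be done
None
```

The job is done and handed in at about 45 s.

- **Sweeping:** I pulled the brush from its holder and swept all five scraps off the bed in two strokes. They lie in the catch tray and the brush stands back in its holder.
- **Checks:** I checked the white strip first, then the black one. For each I laid it under the foot, pressed the pad until the force rose to about 14–16 N, held it over a second and let it spring back. I read the height from images of the pad and strip. Both strips came out at 32 mm, so both went on the red board.
- **Last checks:** The strips lie side by side at y +37.5 and −36.2 mm of the red board, about 1 mm or less off its middle lengthwise. That leaves at least 11 mm to every edge. The gauge is back up, the bed is clear, and the screwdriver, housing and screw bin look unmoved.

What failed or disagreed:
- **Missed grasp:** My first grasp of the white strip closed just above it. The fingertips turned out to be well behind the reported TCP, so I regripped about 25 mm lower.
- **Height evidence:** My estimate of the fingertip position fitted a low strip better. The pad travel, the strip's edges and the triangulated screw heights (33–35 mm) all fitted a tall one, and I went with those.
- **Force when placing:** Setting down the black strip showed a brief 23 N on the wrist. I don't know what it touched, but neither strip was displaced.

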